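Fetch the press weight from behind the row and put the row back

ROBOT

A 6-joint arm with a two-finger parallel gripper is mounted at the origin on the work surface. World frame = base frame: x ahead of the robot, y to its left, z up, the work surface at z = 0. Lengths are in mm, angles in rad, forces in N, time in s.
With the tool pointing down it reaches from about 275 to 1000 mm from the base axis. Payload 8.4 kg.
Tool frame: the origin (TCP) lies midway between the tips of the shut fingers; the grasp point (between the pads) lies 19 mm behind it; y points along the fingers, z is the direction in which the jaws open and shut, and the axes are right-handed (so a half turn about y gives the same grasp; the last joint's range is limited). The gripper opens to 85 mm and grips with 20 to 120 N. Pads are 22 mm wide; open, the fingers measure 114 mm over their backs; the gripper's body (76 mm by 85 mm) begins 54 mm behind the grasp point. The pads swing forward as they close: fully open they stand 13 mm farther back than shut.
Start: joints at [-1.239, 0.353, 1.633, -0, 1.155, -0.002], TCP at [204.771, -590.506, 231.281] pointing down, gripper open.
Joint ranges: [-2.63, 2.63], [-0.92, 2.1], [0.06, 2.66], [-1.3, 4.44], [0, 2.69], [-3.02, 3.02]. Speed limits (rad/s): [2.22, 2.22, 2.79, 3.14, 3.14, 3.14].

INTERFACE

Orientations are given as [roll, pitch, yaw] about the fixed x, y, z axes, in that order (R = Rz(yaw) Ry(pitch) Rx(roll)).
In Python, from rig import r gives the robot as it stands. The module is installed in compiled form; this text tells all that it offers.
- The arm moves only by the tool apply_moves, never from a script. Its argument "plan" is text: rows parted by semicolons, each of 7 numbers parted by spaces: the shift along the tool's x, y, z in cm, then the turn, a rotation vector about the tool's x, y, z in degrees, then the closure, from 0 (fully open) to 1 (shut). A call has 1 to 20 rows; each row shifts and turns the pose as measured when the row begins, along the tool's axes as they then stand; what a row does not reach is not made up. A row lasts 1/10 s, in which the tool goes at most 50 mm and 8.59 degrees, less where a joint would pass 70% of its speed; a pose out of reach is approached as far as the arm can. A call is refused whole if a number of a shift passes 5 or a number of a turn 8.59, either way. A call with a gripper value outside its range is refused whole. The fingers move at their own pace and stop on an object; "squeeze" is the grip in N (left out, the last holds). Time passes only in rows, so rows that do not move let the fingers close. It gives the time, the measured TCP pose, the force and the opening at its end, in the units of the state.
- r.sense(): the state, without advancing time (a new reading comes with each control period).
- r.grab_frame(name): name is "side" or "top" or "wrist"; returns the picture (480x640x3 uint8, blue, green, red); there is no depth.
- r.get_calibration(name): a dict with "vertical_fov" (degrees; the focal length in pixels is half the picture's height over the tangent of half this angle, whatever the lens; pixels are square), "cx", "cy" (the principal point, pixels), "R" (3x3) and "t" (3): a world point X has camera coordinates R X + t; the wrist camera has in their place "hand_eye" (4x4, takes a point from camera to tool coordinates, whose origin is the TCP and whose axes are the tool frame's). Camera axes: x right, y down, z forward; pixel columns grow to the right and rows downward; lengths in mm; the calibration is good to about 2 mm. A picture is of the moment at which its call begins: read the wrist's pose just before it. get_calibration takes no time and is no camera call.
- r.sign_off(): hands the job in, once; it reports no verdict.
The state is a dict: "clock": time; "qpos": joint angles; "qvel": joint speeds; "joint_efforts": joint torques, N m; "eef_pos": TCP position; "tcp_rot": TCP orientation; "contact_force": force on the tool from outside, world axes, zero at the start; "wrist_torque": the same for the moment, N m; "opening": opening from 0.0 (shut) to 1.0 (fully open).
Only numpy, scipy, OpenCV 4.12 (cv2) and the standard library are available. Lean on these libraries where they do the work, as an engineer would, in place of code of your own. Each camera call takes 0.05 s, during which the arm holds its last target. There are 200 camera calls.

TASK

In the wooden tray a tube, a post and a can stand in a row in front of a small knobbed steel weight: move all three upright onto the black rubber mat, and only then fetch the weight and set it gently in the middle of the white round patch on the dark wooden board, to press the fresh glue. With the weight in place, put the tube, the post and the can back in the tray, upright, each on the very spot where it stood at the start. Do not knock anything over and leave the tape measure and the glue bottle where they are.

Things in the scene. Friction and masses are not known exactly. Their poses are not given: they have to be found in the camera images.
- tube: Upright brown cardboard tube, open at both ends, 44 mm outside diameter, wall 3.5 mm, 140 mm tall, about 70 g, standing in the tray. Origin: centre of its underside, z up. One of the three in the front row.
- post: Upright square dark wooden post, 48 x 48 mm, 130 mm tall, about 180 g, standing in the tray. Origin: centre of its underside, x and y square to its side faces, z up. One of the three in the front row.
- can: Upright closed round steel can with a grey wrapper, 60 mm diameter, 125 mm tall, about 300 g, standing in the tray. Origin: centre of its underside, z up. One of the three in the front row.
- weight: Dark steel press weight, about 0.6 kg: round disc 54 mm diameter and 30 mm thick, then a thin neck, then a black cylindrical knob 24 mm diameter between 37 and 59 mm above its underside (grip the knob). Stands in the tray behind the row, only some 5 to 35 mm from it. Origin: centre of its underside, z up.
- rack: Fixed wooden tray mid-bench, 170 (its x) by 290 mm (its y), place and yaw vary. Floor 12 mm thick: things in it stand 12 mm above the bench. A 10 mm thick rim rises to 37 mm above the bench on the far (+x) and both y sides; the robot's side is open. The tall three stand about 80 mm apart in a row along its y, 38 mm to -x of its centre; the weight 32 mm to +x. Origin: centre of its underside.
- mat: Fixed flat black rubber mat, 270 mm (its x) by 140 mm (its y), 6 mm thick, on the bench to the left or right of the tray: the parking place for the three tall things. Origin: centre of its underside (the bench), so its top is 6 mm above the origin.
- patch: Fixed white round patch, 70 mm diameter, 3 mm thick, on an 18 mm thick dark wooden board (270 x 150 mm) on the other side of the tray from the mat. On the board also lie a flat rule, a pencil and a blue roll of masking tape, 50 mm across, 18 mm tall. Origin: centre of the patch's underside, 18 mm above the bench, so the weight stands on it 21 mm above the bench.
- tape: Bystander: black tape measure, 68 x 34 mm, 60 mm tall, loose on the bench just in front of the tray (robot's side). Origin: centre of its underside. Leave it alone.
- glue: Bystander: white glue bottle, 56 mm diameter, 150 mm tall, orange cap, loose on the bench beyond the tray's far rim. Origin: centre of its underside. Leave it alone.

How it is judged (in metres and radians):
On the way, in this order (a step that is already met when the one before it is completed fails the run):
1. tube, post and can all stand upright on the mat, let go, while the weight is still in the tray (x of tube in the frame of mat between -0.135 and 0.135 m and y of tube in the frame of mat between -0.07 and 0.07 m and z of tube in the frame of mat between 0 and 0.014 m and linear speed of each of tube, post, can below 0.02 m/s and angle between each of tube, post, can's own z axis and vertical below 0.12 rad and x of post in the frame of mat between -0.135 and 0.135 m and y of post in the frame of mat between -0.07 and 0.07 m and z of post in the frame of mat between 0 and 0.014 m and x of can in the frame of mat between -0.135 and 0.135 m and y of can in the frame of mat between -0.07 and 0.07 m and z of can in the frame of mat between 0 and 0.014 m and contact force between the fingers and tube below 0.1 N and contact force between the fingers and post below 0.1 N and contact force between the fingers and can below 0.1 N and horizontal distance between weight and rack below 0.1 m and height (world z) of weight below 0.02 m), for 0.2 s.
2. the weight stands released on the patch, within 12 mm of its middle, while all three still stand on the mat (horizontal distance between weight and patch below 0.012 m and z of weight in the frame of patch between -0.001 and 0.008 m and linear speed of each of weight, tube, post, can below 0.02 m/s and angle between each of weight, tube, post, can's own z axis and vertical below 0.12 rad and contact force between the fingers and weight below 0.1 N and x of tube in the frame of mat between -0.135 and 0.135 m and y of tube in the frame of mat between -0.07 and 0.07 m and z of tube in the frame of mat between 0 and 0.014 m and x of post in the frame of mat between -0.135 and 0.135 m and y of post in the frame of mat between -0.07 and 0.07 m and z of post in the frame of mat between 0 and 0.014 m and x of can in the frame of mat between -0.135 and 0.135 m and y of can in the frame of mat between -0.07 and 0.07 m and z of can in the frame of mat between 0 and 0.014 m), for 0.2 s.
At the end, for the whole second after the job is handed in: The weight stands upright and released on the patch, its centre within 12 mm of the patch's; tube, post and can stand upright, released and at rest, each within 15 mm of where it stood at the start (horizontal distance between weight and patch below 0.012 m and z of weight in the frame of patch between -0.001 and 0.008 m and linear speed of each of weight, tube, post, can below 0.02 m/s and angle between each of weight, tube, post, can's own z axis and vertical below 0.12 rad and contact force between the fingers and weight below 0.1 N and distance of each of tube, post, can from where it was at the start of the episode below 0.015 m and contact force between the fingers and tube below 0.1 N and contact force between the fingers and post below 0.1 N and contact force between the fingers and can below 0.1 N); the robot touches nothing.
It fails at once if the weight is dropped or slammed onto the patch (faster than 0.4 m/s in the last 10 mm above it) (horizontal distance between weight and patch below 0.05 m and z of weight in the frame of patch below 0.013 m and linear speed of weight above 0.4 m/s).
It fails at once if tube, post, can or weight is knocked over (angle between any of tube, post, can, weight's own z axis and vertical above 0.8 rad).
It fails at once if the tape measure or the glue bottle is moved by more than 25 mm or knocked over (distance of any of tape, glue from where it was at the start of the episode above 0.025 m or angle between any of tape, glue's own z axis and vertical above 0.5 rad).
It also fails if it takes over 144 s, if anything falls off the work surface, if the arm or the gripper's body presses on something with over 40 N, if the wrist force passes 120 N, or if a joint passes its speed limit or range.

## Working session

There is one attempt and no reset: what is moved stays moved. The work goes in short steps, Python scripts to look and compute and a tool call to move; the robot and the scene stay as the last step left them, time stands still between calls to the robot, and variables do not carry over. Pictures are saved under pics/ and viewed, about 12 in all and at most 16, crops included, and the job is handed in when it is done.

Besides the shell and the picture viewer there is one more tool, called as a command line: name --argument value ..., lists and objects as JSON in quotes. apply_moves: Moves the arm, as the interface text tells. Its arguments: {"type":"object","properties":{"plan":{"type":"string"},"squeeze":{"type":"number"}},"required":["plan"]}

```bash
mkdir -p pics; python3 - <<'E'
from rig import r
import cv2,numpy as np
s=r.sense();print({k:np.round(v,3).tolist() for k,v in s.items()})
for n in("top","side"):
    cv2.imwrite(f"pics/{n}0.png",r.grab_frame(n)); c=r.get_calibration(n);print(n,c)
print(r.get_calibration("wrist"))
E
```

```text
{'clock': 0.0, 'qpos': [-1.239, 0.354, 1.634, 0.0, 1.155, -0.002], 'qvel': [0.001, -0.0, 0.0, -0.0, 0.0, -0.001], 'joint_efforts': [0.001, -60.525, -34.207, 0.0, 0.009, 0.0], 'eef_pos': [204.634, -590.037, 230.57], 'tcp_rot': [-1.572, 0.0, -2.808], 'contact_force': [0.811, 0.046, -0.73], 'wrist_torque': [0.029, -0.016, -0.018], 'opening': 1.001}
top {'vertical_fov': 53.13927320739914, 'cx': 325.27845944632776, 'cy': 232.72893574267627, 'R': array([[-0.02147595, -0.99944391,  0.02550802],
       [-0.98681912,  0.0170976 , -0.16092143],
       [ 0.16039581, -0.02862774, -0.98663754]]), 't': array([ -1.26493258, 577.31232015, 895.23270886])}
side {'vertical_fov': 43.141054145408816, 'cx': 319.0357336571531, 'cy': 236.8814552632743, 'R': array([[ 0.8939537 ,  0.44797748, -0.01276601],
       [ 0.34104463, -0.6984938 , -0.62912238],
       [-0.29074964,  0.55805249, -0.77720143]]), 't': array([-511.29489807, -182.35466399, 1513.99771186])}
{'vertical_fov': 71.62624927919533, 'cx': 319.8163064691265, 'cy': 240.79842511519638, 'hand_eye': array([[-1.12115861e-04,  9.44136744e-01,  3.29553935e-01,
        -8.53090055e+01],
       [-4.75342848e-04, -3.29553950e-01,  9.44136626e-01,
        -1.43253938e+02],
       [ 9.99999881e-01, -5.07984151e-05,  4.85736874e-04,
        -2.06073203e-01],
       [ 0.00000000e+00,  0.00000000e+00,  0.00000000e+00,
         1.00000000e+00]])}
```

View pics/top0.png

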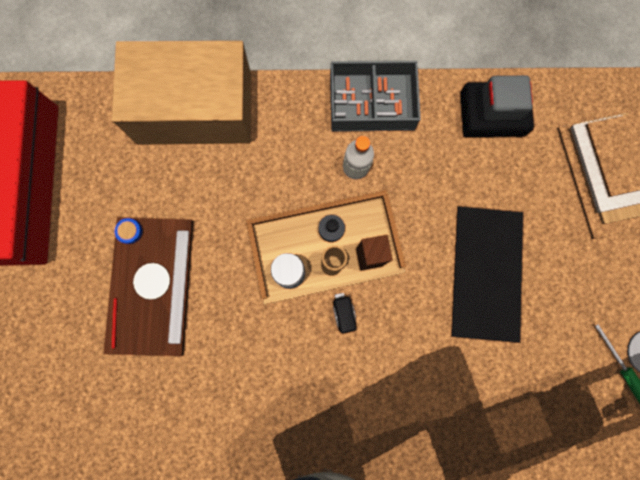

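View pics/side0.png

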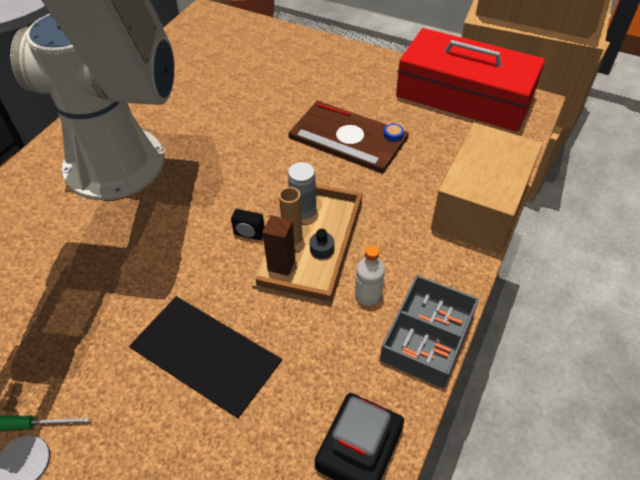

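```bash
cat > h.py <<'E'
import cv2,numpy as np
from rig import r
from scipy.spatial.transform import Rotation as Ro
def cam(n,s=None):
    c=r.get_calibration(n); f=240/np.tan(np.radians(c["vertical_fov"])/2)
    if n=="wrist":
        s=s or r.sense(); T=np.eye(4);T[:3,:3]=Ro.from_euler("xyz",s["tcp_rot"]).as_matrix();T[:3,3]=s["eef_pos"]
        W=T@c["hand_eye"]; R=W[:3,:3].T; t=-R@W[:3,3]
    else: R,t=c["R"],c["t"]
    return f,c["cx"],c["cy"],R,t
def ray(C,uv,z):
    f,cx,cy,R,t=C; d=R.T@np.array([(uv[0]-cx)/f,(uv[1]-cy)/f,1]); o=-R.T@t
    return (o+d*(z-o[2])/d[2])[:2]
def proj(C,X):
    f,cx,cy,R,t=C; p=R@np.array(X,float)+t; return np.array([cx+f*p[0]/p[2],cy+f*p[1]/p[2]])
def blob(m,uv):
    n,l,st,ce=cv2.connectedComponentsWithStats(m.astype(np.uint8))
    k=l[uv[1],uv[0]]; return ce[k],st[k],(l==k).astype(np.uint8)
E
python3 - <<'E'
from h import *
im=cv2.imread("pics/top0.png");C=cam("top")
hsv=cv2.cvtColor(im,cv2.COLOR_BGR2HSV);v=hsv[...,2];sat=hsv[...,1]
np.set_printoptions(precision=1,suppress=True)
wh=(v>150)&(sat<60)
for n,uv,z in(("patch",(152,281),21),("can",(288,270),137)):
    c,s,m=blob(wh,uv);print(n,c,s,ray(C,c,z), "diam",2*np.sqrt(s[4]/np.pi)*np.linalg.norm(ray(C,(c[0]+1,c[1]),z)-ray(C,c,z)))
c,s,m=blob(v<45,(488,274));b=cv2.minAreaRect(cv2.findContours(m,0,2)[0][0]);P=np.array([ray(C,p,6) for p in cv2.boxPoints(b)])
print("mat",c,ray(C,c,6),P.tolist(),np.linalg.norm(np.diff(P,axis=0),axis=1))
T=[(249,226),(384,196),(402,267),(266,300)]
P=np.array([ray(C,p,37) for p in T]);print("tray",P.tolist(),P.mean(0),np.linalg.norm(np.diff(P,axis=0),axis=1))
crop=cv2.resize(im[180:350,230:420],None,fx=4,fy=4,interpolation=cv2.INTER_CUBIC);cv2.imwrite("pics/crop.png",crop[:600])
E
```

```text
patch [151.  280.7] [ 133  263   37   36 1048] [491.8 331.6] diam 71.21652195509563
can [286.5 269. ] [271 253  32  32 812] [499.5  59.2] diam 56.08530546344529
mat [487.4 274.6] [ 491.6 -342.3] [[366.6924685488594, -260.62780839195557], [633.5378428370442, -290.2916319220369], [624.774770202105, -431.2480926151627], [357.6416548399938, -395.33668540806644]] [268.5 141.2 269.5]
tray [[594.8819671963813, 138.00859234964383], [651.6914250182351, -132.7204931323236], [507.80333212916435, -162.36472854133973], [449.0181860955137, 104.69114605021407]] [550.8 -13.1] [276.6 146.9 273.4]
```

View pics/crop.png

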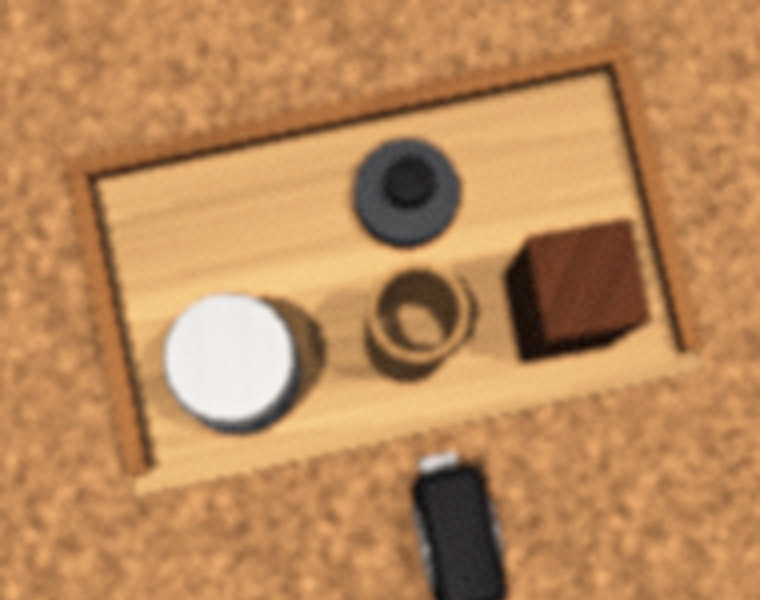

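```bash
python3 - <<'E'
from h import *
C=cam("top");np.set_printoptions(precision=1,suppress=True)
q=lambda x,y:(x/4+230-.4,y/4+180-.4)
for n,uv,z in(("tube",q(419,317),152),("knob",q(409,180),71),("disc",q(407,191),42),("glue",(362.5,143.5),150),("tape near",(345,313),60)):print(n,ray(C,uv,z))
P=np.array([ray(C,q(*p),142) for p in((530,240),(628,222),(648,318),(550,340))]);print("post",P.mean(0),np.linalg.norm(np.diff(P,axis=0),axis=1),P.tolist())
P=np.array([ray(C,q(*p),z) for p,z in(((70,168),37),((628,48),37),((700,355),12),((138,492),12))]);print("tray",P.mean(0),np.linalg.norm(np.diff(P,axis=0),axis=1),P.tolist())
S=cam("side")
for n,X in(("tube",(504,-18,152)),("can",(499.5,59,137))):print(n,proj(S,X))
E
```

```text
tube [514.1 -24.1]
knob [588.8 -24.7]
disc [588.5 -24.9]
glue [722.2 -80.1]
tape near [421.1 -46. ]
post [530.2 -99.7] [44.2 43.3 44.3] [[548.3169676701636, -74.30971632818246], [555.5800521936503, -117.9477678385851], [512.8734236122533, -124.94667205133126], [504.0371813311897, -81.56795883536219]]
tray [554.1 -14.5] [285.9 157.3 289.9] [[603.8068954959191, 141.79649577400215], [660.7183193065928, -138.36240138385813], [507.1474202043202, -172.21882681673594], [444.5997431807566, 110.85642920860727]]
tube [284.4 191.1]
can [300.2 171.5]
```

apply_moves --plan "0 -0.7 0 0 -8.2 0 0;0 -0.7 0 0 -8.2 0 0;0 -0.7 0 0 -8.2 0 0;0 -0.7 0 0 -8.2 0 0;0 -0.7 0 0 -8.2 0 0;0 -0.7 0 0 -8.2 0 0;0 -0.7 0 0 -8.2 0 0;0 -0.7 0 0 -8.2 0 0;0 -0.7 0 0 -8.2 0 0;0 -0.7 0 0 -8.2 0 0;0 0 0 0 0 0 0" --squeeze 30

```text
clock: 1.2
eef_pos: [203.7, -587.3, 297.8]
tcp_rot: [-1.572, 0.012, -1.319]
contact_force: [0.4, -0.1, 0.2]
opening: 1.001
```

apply_moves --plan "0 0 0 0 3.4 0 0;-3.7 0 3.1 0 0 0 0;-3.7 0 3.1 0 0 0 0;-3.7 0 3.1 0 0 0 0;-3.7 0 3.1 0 0 0 0;-3.7 0 3.1 0 0 0 0;-3.7 0 3.1 0 0 0 0;-3.7 0 3.1 0 0 0 0;-3.7 0 3.1 0 0 0 0;-3.7 0 3.1 0 0 0 0;-3.7 0 3.1 0 0 0 0;-3.7 0 3.1 0 0 0 0;-3.7 0 3.1 0 0 0 0;-2 0 1 0 0 0 0;0 0 0 0 0 0 0"

```text
clock: 2.7
eef_pos: [515.5, -48.8, 294.3]
tcp_rot: [-1.577, 0.017, -1.459]
contact_force: [0.2, -0.2, -0.2]
opening: 1.002
```

```bash
python3 - <<'E'
from h import *
s=r.sense();print(s["eef_pos"],np.degrees(s["tcp_rot"]))
im=r.grab_frame("wrist");cv2.imwrite("pics/w1.png",im)
C=cam("wrist",s)
for n,X in(("tube",(514,-24,152)),("can",(499.5,59,137)),("post",(530,-100,142)),("knob",(588.7,-25,71))):print(n,proj(C,X))
E
```

```text
[515.49143822 -48.78455753 294.33299264] [-90.3598923    0.95157861 -83.58167068]
tube [322.14526093 200.8408449 ]
can [316.26349082  98.12860334]
post [329.54680635 277.05631504]
knob [388.75403287 194.69410802]
```

View pics/w1.png

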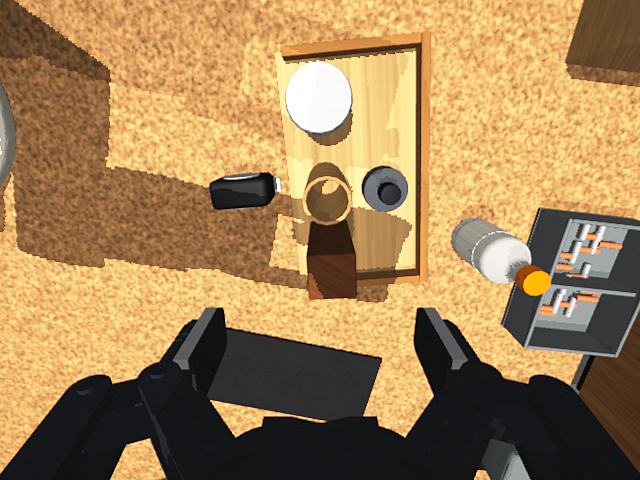

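```bash
cat >> h.py <<'E'
def go(p,yaw):
    s=r.sense(); R=Ro.from_euler("xyz",s["tcp_rot"]); G=Ro.from_euler("xyz",[-90,0,yaw],degrees=True)
    print("shift cm",np.round(R.inv().apply(np.array(p)-s["eef_pos"])/10,2),"turn deg",np.round((R.inv()*G).as_rotvec(degrees=True),2), "after turn cm",np.round(G.inv().apply(np.array(p)-s["eef_pos"])/10,2))
E
python3 - <<'E'
from h import *
C=cam("wrist");np.set_printoptions(precision=1,suppress=True)
for n,uv,z in(("tube",(327,200),152),("can",(319,97),137),("post",(332,276),142),("knob",(388.5,192),71),("disc",(385,188),42)):print(n,ray(C,uv,z))
for uv in((308,258),(353,253),(356,297),(308,299)): print(ray(C,uv,142))
go((530,-100,220),-79)
E
```

```text
tube [517.6 -23.9]
can [501.2  58.9]
post [531.7 -99.8]
knob [587.3 -23.3]
disc [588.7 -23.4]
[506.6 -83.8]
[548.6 -73.8]
[ 558.3 -119.6]
[ 511.  -127.4]
shift cm [5.3 7.3 1. ] turn deg [ 0.3 -4.6 -0.9] after turn cm [5.2 7.4 0.5]
```

apply_moves --plan "0 0 0 0.3 -4.6 -0.9 0;2.6 2.5 0.25 0 0 0 0;2.6 2.5 0.25 0 0 0 0;0 2.4 0 0 0 0 0;0 0 0 0 0 0 0"

```text
clock: 3.25
eef_pos: [527.4, -106.7, 217.7]
tcp_rot: [-1.572, -0.002, -1.389]
contact_force: [-1.1, -0.9, 0.7]
opening: 1.0
```

```bash
python3 - <<'E'
from h import *
print(r.sense()["eef_pos"],np.degrees(r.sense()["tcp_rot"]));go((531,-100,92),-79)
E
```

```text
[ 527.39528015 -106.69453919  217.73638185] [-90.07173654  -0.10091579 -79.61167917]
shift cm [-0.62 12.57  0.49] turn deg [ 0.07 -0.61  0.1 ] after turn cm [-0.59 12.57  0.48]
```

apply_moves --plan "-0.3 1 0.25 0 -0.6 0 0;-0.3 3 0.25 0 0 0 0;0 3 0 0 0 0 0;0 3 0 0 0 0 0;0 2.5 0 0 0 0 0;0 0 0 0 0 0 0;0 0 0 0 0 0 1;0 0 0 0 0 0 1;0 0 0 0 0 0 1;0 0 0 0 0 0 1;0 0 0 0 0 0 1;0 0 0 0 0 0 1" --squeeze 40

```text
clock: 4.45
eef_pos: [537.3, -102.5, 99.7]
tcp_rot: [-1.557, -0.008, -1.385]
contact_force: [0.1, -0.3, -1.3]
opening: 0.557
```

apply_moves --plan "0 -1 0 0 0 0 1;0 -2.5 0 -0.8 0 0 1;0 -3.5 0 0 0 0 1;0 -4 0 0 0 0 1;0 -3.5 0 0 0 0 1;0 0 0 0 0 0 1"

```text
clock: 5.05
eef_pos: [535.5, -101.3, 252.6]
tcp_rot: [-1.573, -0.008, -1.385]
contact_force: [0.2, -0.1, -0.6]
opening: 0.561
```

```bash
python3 - <<'E'
from h import *
print(r.sense()["eef_pos"],np.degrees(r.sense()["tcp_rot"]));go((581,-385,240),-79)
E
```

```text
[ 535.53785068 -101.25098634  252.57947449] [-90.13755435  -0.43360971 -79.37920784]
shift cm [28.72  1.48 -0.76] turn deg [ 0.14 -0.38  0.43] after turn cm [28.72  1.26 -0.95]
```

apply_moves --plan "1.5 0.1 0 0.1 -0.4 0.4 1;3 0.1 -0.1 0 0 0 1;3.2 0.1 -0.1 0 0 0 1;3.2 0.1 -0.1 0 0 0 1;3.2 0.1 -0.1 0 0 0 1;3.2 0.1 -0.1 0 0 0 1;3.2 0.1 -0.1 0 0 0 1;3.2 0.1 -0.1 0 0 0 1;3 0.1 -0.1 0 0 0 1;1.8 0.1 0 0 0 0 1;0 0 0 0 0 0 1;0 0 0 0 0 0 1"

```text
clock: 6.25
eef_pos: [579.7, -391.0, 239.3]
tcp_rot: [-1.575, 0.005, -1.377]
contact_force: [-0.1, 0.5, -1.5]
opening: 0.557
```

```bash
python3 - <<'E'
from h import *
print(r.sense()["eef_pos"],np.degrees(r.sense()["tcp_rot"]));go((581,-385,95),-79)
cv2.imwrite("pics/t2.png",r.grab_frame("side"))
E
```

```text
[ 579.74020041 -391.04940689  239.32534415] [-90.22544356   0.28563866 -78.88216645]
shift cm [-0.5  14.43  0.3 ] turn deg [ 0.23  0.12 -0.29] after turn cm [-0.57 14.43  0.24]
```

View pics/t2.png

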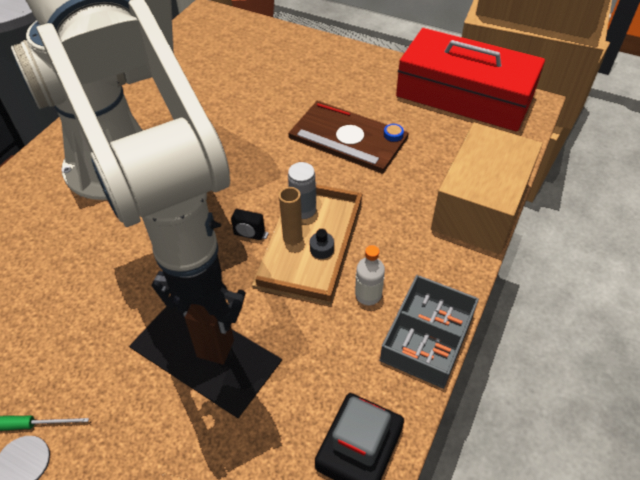

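apply_moves --plan "-0.3 1.5 0.1 0 0 0 1;-0.2 3 0.1 0 0 0 1;0 3 0 0 0 0 1;0 3 0 0 0 0 1;0 1.5 0 0 0 0 1;0 0 0 0 0 0 1;0 0 0 0 0 0 1"

```text
clock: 7.0
eef_pos: [580.1, -376.7, 113.7]
tcp_rot: [-1.575, 0.006, -1.371]
contact_force: [-0.1, 0.1, -0.2]
opening: 0.562
```

```bash
python3 - <<'E'
from h import *
print(r.sense()["eef_pos"],np.degrees(r.sense()["tcp_rot"]));go((581,-385,95),-79)
E
```

```text
[ 580.07402383 -376.67809697  113.68919169] [-90.21365253   0.36662484 -78.53971882]
shift cm [ 0.85  1.86 -0.07] turn deg [ 0.22  0.46 -0.37] after turn cm [ 0.83  1.87 -0.07]
```

apply_moves --plan "0 0.8 0 0.2 0.4 -0.4 1;0 0.6 0 0 0 0 1;0 0.4 0 0 0 0 1;0 0 0 0 0 0 1;0 0 0 0 0 0 1"

```text
clock: 7.5
eef_pos: [582.3, -377.8, 98.6]
tcp_rot: [-1.566, -0.006, -1.378]
contact_force: [0.4, -0.5, -1.2]
opening: 0.558
```

```bash
python3 - <<'E'
from h import *
for i in range(3):print(r.sense()["eef_pos"],np.degrees(r.sense()["tcp_rot"]),r.sense()["contact_force"]);r.grab_frame("top")
E
```

```text
[ 582.25705338 -377.8048244    98.590722  ] [-89.72966851  -0.32713886 -78.9707618 ] [ 0.41466701 -0.52416165 -1.24479316]
[ 582.26677879 -377.82055524   98.59906748] [-89.72901657  -0.3297486  -78.97044598] [-0.06344281  0.34208017 -1.5506247 ]
[ 582.22934976 -377.79027868   98.58691631] [-89.73305019  -0.32620772 -78.96981486] [-0.14380181 -0.23284306 -1.29920807]
```

apply_moves --plan "0 0.25 0 0 0 0 1;0 0.2 0 0 0 0 1;0 0 0 0 0 0 1"

```text
clock: 7.95
eef_pos: [582.4, -378.0, 94.0]
tcp_rot: [-1.566, -0.006, -1.378]
contact_force: [0.8, 0.5, -1.4]
opening: 0.557
```

apply_moves --plan "0 0.15 0 0 0 0 1;0 0.15 0 0 0 0 1;0 0 0 0 0 0 1"

```text
clock: 8.25
eef_pos: [582.5, -378.2, 91.2]
tcp_rot: [-1.566, -0.006, -1.378]
contact_force: [0.1, 0.5, 1.0]
opening: 0.559
```

apply_moves --plan "0 0 0 0 0 0 0.2;0 0 0 0 0 0 0;0 0 0 0 0 0 0;0 0 0 0 0 0 0;0 -2 0 0 0 0 0;0 -4 0 0 0 0 0;0 -4.5 0 0 0 0 0;0 -4.5 0 0 0 0 0;0 -2 0 0 0 0 0;0 0 0 0 0 0 0"

```text
clock: 9.25
eef_pos: [580.9, -376.8, 265.8]
tcp_rot: [-1.568, -0.004, -1.378]
contact_force: [-0.5, -0.4, 0.5]
opening: 1.001
```

```bash
python3 - <<'E'
from h import *
print(r.sense()["eef_pos"],np.degrees(r.sense()["tcp_rot"]));go((516,-24,230),-79)
E
```

```text
[ 580.85794215 -376.77888888  265.82635963] [-89.81612204  -0.23843669 -78.97607751]
shift cm [-35.88   3.43   0.37] turn deg [-0.18  0.02  0.24] after turn cm [-35.87   3.58   0.36]
```

apply_moves --plan "-2 0 0 -0.2 0 0.2 0;-4.5 0.4 0.05 0 0 0 0;-4.8 0.4 0.05 0 0 0 0;-4.8 0.4 0.05 0 0 0 0;-4.8 0.4 0.05 0 0 0 0;-4.8 0.4 0.05 0 0 0 0;-4.8 0.4 0.05 0 0 0 0;-3.5 0.4 0.05 0 0 0 0;-1.8 0 0 0 0 0 0;0 0 0 0 0 0 0;0 0 0 0 0 0 0"

```text
clock: 10.35
eef_pos: [499.7, -8.6, 220.1]
tcp_rot: [-1.594, 0.01, -1.379]
contact_force: [0.1, 0.2, -0.1]
opening: 1.0
```

```bash
python3 - <<'E'
from h import *
print(r.sense()["eef_pos"],np.degrees(r.sense()["tcp_rot"]));go((516,-24,102),-79)
E
```

```text
[499.72375168  -8.64029458 220.10748194] [-91.30364283   0.56254546 -78.99247396]
shift cm [ 1.93 11.76  1.57] turn deg [ 1.3   0.01 -0.56] after turn cm [ 1.82 11.81  1.3 ]
```

apply_moves --plan "0.9 0.5 0.6 1.3 0 -0.6 0;0.9 1 0.6 0 0 0 0;0 2 0 0 0 0 0;0 0 0 0 0 0 0;0 0 0 0 0 0 0"

```text
clock: 10.85
eef_pos: [514.9, -28.4, 181.0]
tcp_rot: [-1.575, -0.0, -1.382]
contact_force: [0.4, 1.1, -0.2]
opening: 1.001
```

```bash
python3 - <<'E'
from h import *
print(r.sense()["eef_pos"],np.degrees(r.sense()["tcp_rot"]));go((516,-24,102),-79)
E
```

```text
[514.88985705 -28.35579721 180.99156143] [-9.02164386e+01 -1.98719856e-02 -7.91776337e+01]
shift cm [-0.41  7.9   0.22] turn deg [ 0.22 -0.18  0.02] after turn cm [-0.41  7.9   0.19]
```

apply_moves --plan "-0.2 1.5 0.1 0.2 -0.2 0 0;-0.2 2 0 0 0 0 0;0 2 0 0 0 0 0;0 1.5 0 0 0 0 0;0 0.5 0 0 0 0 0;0 0 0 0 0 0 0;0 0 0 0 0 0 0"

```text
clock: 11.55
eef_pos: [519.1, -27.1, 107.8]
tcp_rot: [-1.567, -0.001, -1.382]
contact_force: [0.3, 0.4, -1.0]
opening: 0.997
```

```bash
python3 - <<'E'
from h import *
print(r.sense()["eef_pos"],np.degrees(r.sense()["tcp_rot"]));go((516,-24,102),-79)
E
```

```text
[519.12397915 -27.10941018 107.78291346] [-8.97550282e+01 -8.09919716e-02 -7.91824897e+01]
shift cm [-0.36  0.58 -0.25] turn deg [-0.24 -0.18  0.08] after turn cm [-0.36  0.58 -0.25]
```

apply_moves --plan "-0.3 0.3 -0.25 -0.2 0 0 0;0 0 0 0 0 0 0;0 0 0 0 0 0 1;0 0 0 0 0 0 1;0 0 0 0 0 0 1;0 0 0 0 0 0 1;0 0 0 0 0 0 1;0 0 0 0 0 0 1;0 0 0 0 0 0 1" --squeeze 25

```text
clock: 12.45
eef_pos: [517.6, -24.5, 107.3]
tcp_rot: [-1.566, -0.002, -1.382]
contact_force: [-1.1, -0.2, 0.5]
opening: 0.518
```

apply_moves --plan "0 -1 0 0 0 0 1;0 -2.5 0 0 0 0 1;0 -3.5 0 0 0 0 1;0 -4 0 0 0 0 1;0 -3.5 0 0 0 0 1;0 -1 0 0 0 0 1;0 0 0 0 0 0 1"

```text
clock: 13.15
eef_pos: [515.3, -24.2, 270.1]
tcp_rot: [-1.569, -0.002, -1.382]
contact_force: [0.2, -0.2, -1.7]
opening: 0.511
```

```bash
python3 - <<'E'
from h import *
print(r.sense()["eef_pos"],np.degrees(r.sense()["tcp_rot"]));go((499,-320,250),-79)
E
```

```text
[515.31699821 -24.21871646 270.07259402] [-89.88048272  -0.10281292 -79.18058104]
shift cm [28.74  2.04 -7.16] turn deg [-0.12 -0.18  0.1 ] after turn cm [28.72  2.01 -7.25]
```

apply_moves --plan "1.5 0.1 -0.3 0 0 0 1;2.6 0.2 -0.6 0 0 0 1;2.9 0.2 -0.75 0 0 0 1;2.9 0.2 -0.75 0 0 0 1;2.9 0.2 -0.75 0 0 0 1;2.9 0.2 -0.75 0 0 0 1;2.9 0.2 -0.75 0 0 0 1;2.9 0.2 -0.75 0 0 0 1;2.9 0.2 -0.75 0 0 0 1;2.6 0.2 -0.6 0 0 0 1;1.5 0.1 -0.3 0 0 0 1;0 0 0 0 0 0 1;0 0 0 0 0 0 1"

```text
clock: 14.45
eef_pos: [485.1, -332.2, 225.0]
tcp_rot: [-1.597, 0.017, -1.381]
contact_force: [-0.5, 1.6, -0.6]
opening: 0.506
```

```bash
python3 - <<'E'
from h import *
print(r.sense()["eef_pos"],np.degrees(r.sense()["tcp_rot"]));go((499,-320,102),-79)
E
```

```text
[ 485.13274937 -332.24520694  224.98052603] [-91.50324077   0.95142503 -79.14092706]
shift cm [-0.74 12.27  1.92] turn deg [ 1.5  -0.13 -0.95] after turn cm [-0.94 12.3   1.59]
```

apply_moves --plan "-0.4 1 0.6 1.5 -0.1 -0.9 1;-0.4 2.5 0.6 0 0 0 1;0 2.8 0.2 0 0 0 1;0 2.5 0 0 0 0 1;0 1.5 0 0 0 0 1;0 0 0 0 0 0 1;0 0 0 0 0 0 1"

```text
clock: 15.15
eef_pos: [497.8, -313.5, 118.4]
tcp_rot: [-1.57, 0.003, -1.373]
contact_force: [0.2, -0.0, -0.5]
opening: 0.513
```

```bash
python3 - <<'E'
from h import *
print(r.sense()["eef_pos"],np.degrees(r.sense()["tcp_rot"]));go((499,-320,102),-79)
E
```

```text
[ 497.81948853 -313.50664639  118.38283703] [-89.9615443    0.17782733 -78.68279194]
shift cm [ 0.66  1.64 -0.01] turn deg [-0.04  0.32 -0.18] after turn cm [ 0.66  1.64 -0.01]
```

apply_moves --plan "0.3 0.7 0 0 0.3 -0.2 1;0.2 0.5 0 0 0 0 1;0 0.2 0 0 0 0 1;0 0 0 0 0 0 1;0 0 0 0 0 0 1"

```text
clock: 15.65
eef_pos: [500.6, -319.2, 106.3]
tcp_rot: [-1.567, -0.004, -1.378]
contact_force: [-0.4, 0.4, -0.3]
opening: 0.511
```

apply_moves --plan "0 0.25 0 0 0 0 1;0 0.2 0 0 0 0 1;0 0.15 0 0 0 0 1;0 0 0 0 0 0 1"

```text
clock: 16.05
eef_pos: [501.3, -319.9, 101.3]
tcp_rot: [-1.565, -0.005, -1.379]
contact_force: [-1.0, 0.2, -0.2]
opening: 0.511
```

apply_moves --plan "0 0.15 0 0 0 0 1;0 0.15 0 0 0 0 1;0 0 0 0 0 0 1"

```text
clock: 16.35
eef_pos: [502.1, -320.6, 101.6]
tcp_rot: [-1.564, -0.007, -1.379]
contact_force: [-0.4, 0.1, 0.1]
opening: 0.509
```

apply_moves --plan "0 0.2 0 0 0 0 1;0 0.2 0 0 0 0 1;0 0 0 0 0 0 1"

```text
clock: 16.65
eef_pos: [503.7, -322.0, 101.5]
tcp_rot: [-1.561, -0.011, -1.378]
contact_force: [0.2, 0.1, -1.3]
opening: 0.511
```

```bash
python3 - <<'E'
from h import *
s=r.sense();print(s["eef_pos"],s["qpos"],s["joint_efforts"],s["contact_force"],s["wrist_torque"])
im=r.grab_frame("side");cv2.imwrite("pics/s3.png",cv2.resize(im[220:440,80:330],None,fx=3,fy=3)[:600])
E
```

```text
[ 503.72086174 -322.04109932  101.46900577] [-5.70765232e-01  4.54660779e-01  1.80757524e+00 -1.32378551e-03
  8.65030718e-01 -7.62367994e-01] [-3.56643519e-02 -6.20777678e+01 -2.81988090e+01 -3.71232501e-02
  7.66438153e-02  8.99689301e-03] [ 0.19703796  0.11148439 -1.27605118] [ 0.02138523  0.00038569 -0.00229207]
```

View pics/s3.png

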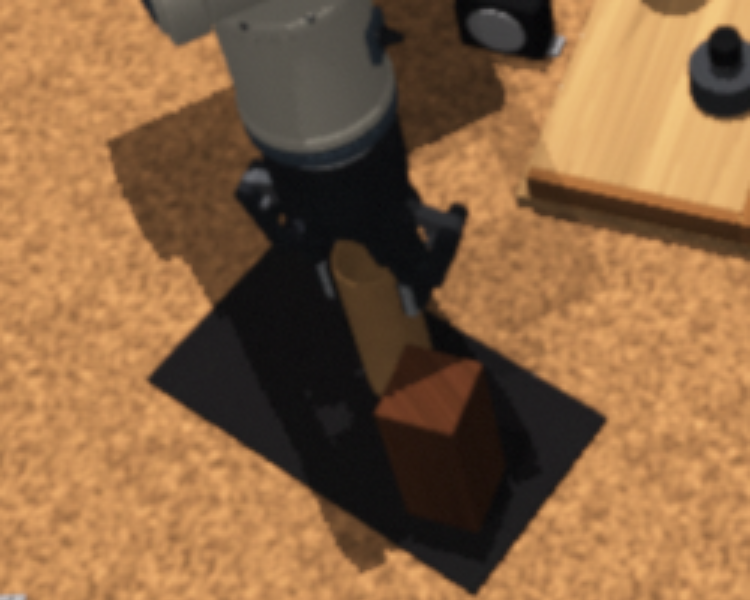

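apply_moves --plan "-0.3 0.4 -0.2 -0.6 0 0.6 1;0 0 0 0 0 0 1;0 0 0 0 0 0 1"

```text
clock: 17.0
eef_pos: [505.7, -323.1, 101.6]
tcp_rot: [-1.564, -0.009, -1.378]
contact_force: [-0.4, 0.6, 0.3]
opening: 0.512
```

apply_moves --plan "0 0 0 0 0 0 0.3;0 0 0 0 0 0 0.2;0 0 0 0 0 0 0;0 0 0 0 0 0 0;0 0 0 0 0 0 0;0 0 0 0 0 0 0"

```text
clock: 17.6
eef_pos: [504.3, -321.8, 99.1]
tcp_rot: [-1.567, -0.006, -1.378]
contact_force: [0.1, -0.4, 0.4]
opening: 0.999
```

```bash
python3 - <<'E'
from h import *
s=r.sense();print(s["eef_pos"],np.degrees(s["tcp_rot"]),s["contact_force"])
im=r.grab_frame("side");cv2.imwrite("pics/s4.png",cv2.resize(im[220:440,80:330],None,fx=2,fy=2)[:600])
E
```

```text
[ 504.25804096 -321.84797554   99.12095161] [-89.77608963  -0.31687495 -78.95488148] [ 0.10847873 -0.35750835  0.42311285]
```

View pics/s4.png

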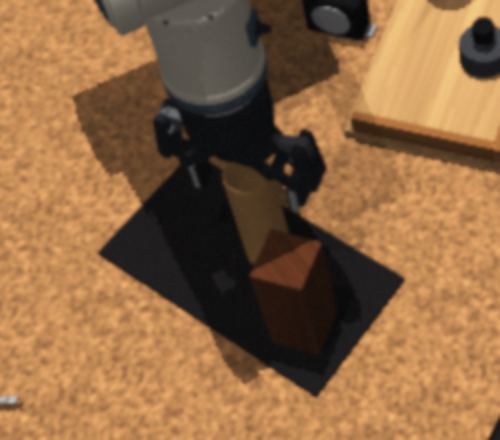

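apply_moves --plan "0 -2 0 0 0 0 0;0 -4 0 0 0 0 0;0 -4.5 0 0 0 0 0;0 -3 0 0 0 0 0;0 0 0 0 0 0 0"

```text
clock: 18.15
eef_pos: [502.7, -320.6, 237.5]
tcp_rot: [-1.57, -0.003, -1.378]
contact_force: [-0.3, -1.3, -0.3]
opening: 0.999
```

```bash
python3 - <<'E'
from h import *
print(r.sense()["eef_pos"],np.degrees(r.sense()["tcp_rot"]));go((500.5,59,200),-79)
E
```

```text
[ 502.67388553 -320.6344694   237.50423856] [-89.93732282  -0.16079912 -78.95695033]
shift cm [-37.31   3.65   7.05] turn deg [-0.06  0.04  0.16] after turn cm [-37.31   3.75   7.03]
```

apply_moves --plan "-2 0.2 0.4 0 0 0 0;-4.1 0.4 0.8 0 0 0 0;-4.1 0.4 0.8 0 0 0 0;-4.1 0.4 0.8 0 0 0 0;-4.1 0.4 0.8 0 0 0 0;-4.1 0.4 0.8 0 0 0 0;-4.1 0.4 0.8 0 0 0 0;-4.1 0.4 0.8 0 0 0 0;-3 0.3 0.6 0 0 0 0;-2 0.2 0.4 0 0 0 0;-1 0 0 0 0 0 0;0 0 0 0 0 0 0"

```text
clock: 19.35
eef_pos: [489.2, 74.2, 188.1]
tcp_rot: [-1.585, 0.002, -1.379]
contact_force: [0.6, 0.6, -0.8]
opening: 0.995
```

```bash
python3 - <<'E'
from h import *
print(r.sense()["eef_pos"],np.degrees(r.sense()["tcp_rot"]));go((500.5,59,90),-79)
E
```

```text
[489.20633465  74.21281273 188.12028302] [-90.80777568   0.09942385 -79.02891537]
shift cm [1.73 9.8  0.96] turn deg [ 0.81 -0.03 -0.1 ] after turn cm [1.71 9.81 0.82]
```

apply_moves --plan "0.9 0.4 0.4 0.8 0 -0.1 0;0.8 0.4 0.4 0 0 0 0;0 1.2 0 0 0 0 0;0 1 0 0 0 0 0;0 0 0 0 0 0 0;0 0 0 0 0 0 0"

```text
clock: 19.95
eef_pos: [500.2, 53.5, 154.0]
tcp_rot: [-1.572, -0.001, -1.384]
contact_force: [0.7, -0.1, 0.2]
opening: 1.002
```

```bash
python3 - <<'E'
from h import *
print(r.sense()["eef_pos"],np.degrees(r.sense()["tcp_rot"]));go((500.5,59,92),-79)
E
```

```text
[500.24179829  53.51611873 154.00567081] [-9.00699364e+01 -5.26680745e-02 -7.92847939e+01]
shift cm [-0.54  6.2   0.13] turn deg [ 0.07 -0.28  0.05] after turn cm [-0.53  6.2   0.13]
```

apply_moves --plan "-0.3 1 0 0 -0.3 0 0;-0.2 1.8 0 0 0 0 0;0 1.8 0 0 0 0 0;0 1 0 0 0 0 0;0 0 -0.2 0 0 0 0;0 0 0 0 0 0 0;0 0 0 0 0 0 0"

```text
clock: 20.65
eef_pos: [497.9, 59.2, 95.9]
tcp_rot: [-1.57, -0.001, -1.377]
contact_force: [0.8, 0.2, -0.9]
opening: 0.997
```

```bash
python3 - <<'E'
from h import *
print(r.sense()["eef_pos"],np.degrees(r.sense()["tcp_rot"]));go((500.5,59,92),-79)
E
```

```text
[497.89689571  59.2334174   95.89063212] [-8.99378257e+01 -4.72376049e-02 -7.88963387e+01]
shift cm [0.07 0.39 0.25] turn deg [-0.06  0.1   0.05] after turn cm [0.07 0.39 0.25]
```

apply_moves --plan "0 0.2 0.2 0 0 0 0;0 0 0 0 0 0 0;0 0 0 0 0 0 1;0 0 0 0 0 0 1;0 0 0 0 0 0 1;0 0 0 0 0 0 1;0 0 0 0 0 0 1;0 0 0 0 0 0 1" --squeeze 45

```text
clock: 21.45
eef_pos: [501.4, 59.8, 95.9]
tcp_rot: [-1.566, -0.001, -1.377]
contact_force: [-2.0, 0.2, 0.9]
opening: 0.686
```

apply_moves --plan "0 -1 0 0 0 0 1;0 -2.5 0 0 0 0 1;0 -3.5 0 0 0 0 1;0 -4 0 0 0 0 1;0 -3.5 0 0 0 0 1;0 -1 0 0 0 0 1;0 0 0 0 0 0 1"

```text
clock: 22.15
eef_pos: [497.8, 59.4, 256.4]
tcp_rot: [-1.573, -0.001, -1.377]
contact_force: [0.1, 0.7, -3.5]
opening: 0.682
```

```bash
python3 - <<'E'
from h import *
print(r.sense()["eef_pos"],np.degrees(r.sense()["tcp_rot"]));go((410,-363,255),-79)
E
```

```text
[497.75511283  59.41290252 256.41638185] [-9.01041686e+01 -3.50509682e-02 -7.89076780e+01]
shift cm [ 39.76   0.2  -16.74] turn deg [0.1  0.09 0.04] after turn cm [ 39.79   0.14 -16.67]
```

apply_moves --plan "1.5 0 -0.6 0 0 0 1;2.5 0 -1 0 0 0 1;3 -0.1 -1.2 0 0 0 1;3 -0.1 -1.2 0 0 0 1;3 -0.1 -1.2 0 0 0 1;3 -0.1 -1.2 0 0 0 1;3 -0.1 -1.2 0 0 0 1;3 -0.1 -1.2 0 0 0 1;3 -0.1 -1.2 0 0 0 1;3 -0.1 -1.2 0 0 0 1;3 -0.1 -1.2 0 0 0 1;3 -0.1 -1.2 0 0 0 1;2.5 0 -1 0 0 0 1;1.5 0 -0.6 0 0 0 1;0 0 0 0 0 0 1;0 0 0 0 0 0 1"

```text
clock: 23.75
eef_pos: [404.7, -351.8, 234.9]
tcp_rot: [-1.607, 0.025, -1.376]
contact_force: [0.7, 0.4, -2.9]
opening: 0.684
```

```bash
python3 - <<'E'
from h import *
print(r.sense()["eef_pos"],np.degrees(r.sense()["tcp_rot"]));go((405,-363,92),-79)
E
```

```text
[ 404.70825614 -351.84074989  234.85620335] [-92.05574103   1.4313159  -78.81708894]
shift cm [ 1.46 14.25  0.32] turn deg [ 2.06  0.21 -1.43] after turn cm [ 1.1  14.29 -0.18]
```

apply_moves --plan "0.6 1.5 -0.1 2 0.2 -1.4 1;0.5 2.5 -0.1 0 0 0 1;0 2.8 0 0 0 0 1;0 2.8 0 0 0 0 1;0 1.5 0 0 0 0 1;0 0 0 0 0 0 1;0 0 0 0 0 0 1"

```text
clock: 24.45
eef_pos: [405.8, -354.5, 118.7]
tcp_rot: [-1.571, 0.004, -1.373]
contact_force: [1.0, 0.1, -2.7]
opening: 0.683
```

```bash
python3 - <<'E'
from h import *
print(r.sense()["eef_pos"],np.degrees(r.sense()["tcp_rot"]));go((405,-363,92),-79)
E
```

```text
[ 405.82592216 -354.48411641  118.67091235] [-90.00420663   0.23356471 -78.65879335]
shift cm [ 0.83  2.66 -0.25] turn deg [ 0.    0.34 -0.23] after turn cm [ 0.82  2.67 -0.24]
```

apply_moves --plan "0.3 1 0 0 0.3 -0.2 1;0.2 0.8 0 0 0 0 1;0 0.6 0 0 0 0 1;0 0.2 0 0 0 0 1;0 0 0 0 0 0 1;0 0 0 0 0 0 1"

```text
clock: 25.05
eef_pos: [408.8, -360.3, 93.2]
tcp_rot: [-1.568, -0.003, -1.378]
contact_force: [-0.7, -0.8, -3.9]
opening: 0.684
```

apply_moves --plan "0 0.2 0 0 0 0 1;0 0.2 0 0 0 0 1;0 0 0 0 0 0 1"

```text
clock: 25.35
eef_pos: [409.3, -361.1, 90.1]
tcp_rot: [-1.567, -0.005, -1.378]
contact_force: [-0.2, 0.3, -3.5]
opening: 0.685
```

apply_moves --plan "0 0.15 0 0 0 0 1;0 0 0 0 0 0 1"

```text
clock: 25.55
eef_pos: [409.6, -362.1, 90.4]
tcp_rot: [-1.566, -0.007, -1.378]
contact_force: [-0.6, -0.3, -3.6]
opening: 0.686
```

apply_moves --plan "0 0 0 0 0 0 0.2;0 0 0 0 0 0 0;0 0 0 0 0 0 0;0 0 0 0 0 0 0;0 -2 0 0 0 0 0;0 -4 0 0 0 0 0;0 -4.5 0 0 0 0 0;0 -2 0 0 0 0 0;0 0 0 0 0 0 0"

```text
clock: 26.45
eef_pos: [408.9, -360.9, 218.8]
tcp_rot: [-1.567, -0.005, -1.378]
contact_force: [-0.8, -0.5, -0.4]
opening: 0.994
```

```bash
python3 - <<'E'
from h import *
print(r.sense()["eef_pos"],np.degrees(r.sense()["tcp_rot"]));go((585,-24,190),-79)
im=r.grab_frame("side");cv2.imwrite("pics/s5.png",im)
E
```

```text
[ 408.94623989 -360.89491298  218.75095962] [-89.77955723  -0.30861295 -78.93299067]
shift cm [-29.7    2.81  23.73] turn deg [-0.22  0.07  0.31] after turn cm [-29.71   2.88  23.71]
```

View pics/s5.png

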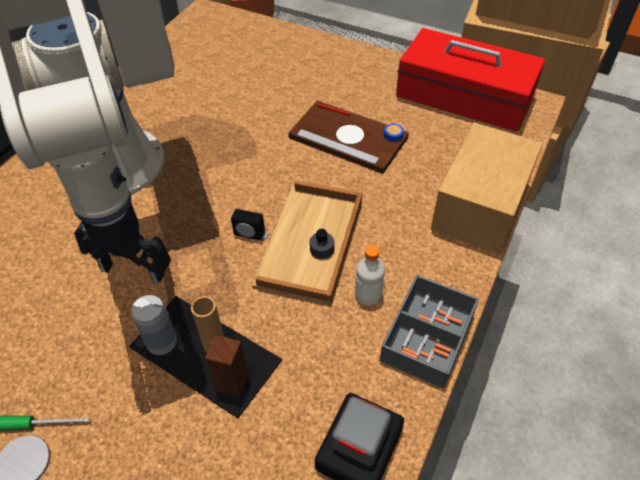

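apply_moves --plan "-1.5 0 1.2 -0.2 0 0.3 0;-3 0.2 2.4 0 0 0 0;-3.5 0.3 2.8 0 0 0 0;-3.5 0.3 2.8 0 0 0 0;-3.5 0.3 2.8 0 0 0 0;-3.5 0.3 2.8 0 0 0 0;-3.5 0.3 2.8 0 0 0 0;-3 0.2 2.4 0 0 0 0;-2 0.2 1.6 0 0 0 0;-1 0 0.8 0 0 0 0;0 0 0 0 0 0 0;0 0 0 0 0 0 0"

```text
clock: 27.7
eef_pos: [572.0, -29.9, 176.2]
tcp_rot: [-1.592, 0.009, -1.38]
contact_force: [0.6, -0.7, -0.2]
opening: 1.001
```

```bash
python3 - <<'E'
from h import *
s=r.sense();print(s["eef_pos"],np.degrees(s["tcp_rot"]));go((588.3,-24,120),-79)
im=r.grab_frame("wrist");cv2.imwrite("pics/w6.png",im)
C=cam("wrist",s);print(proj(C,(588.3,-24,71)))
t=r.grab_frame("top");cv2.imwrite("pics/t6.png",t)
hsv=cv2.cvtColor(t,cv2.COLOR_BGR2HSV);wh=(hsv[...,2]>130)&(hsv[...,1]<70)
T=cam("top");p=proj(T,(409,-361,131));n,l,st,ce=cv2.connectedComponentsWithStats(wh.astype(np.uint8))
for k in range(1,n):
    if st[k][4]>300 and np.linalg.norm(ce[k]-p)<40:print("can",ce[k],st[k],ray(T,ce[k],131))
E
```

```text
[572.00656338 -29.88937926 176.189581  ] [-91.23939621   0.5313545  -79.08953107]
shift cm [-0.22  5.58  1.83] turn deg [ 1.24 -0.08 -0.53] after turn cm [-0.27  5.62  1.71]
[344.23606447 237.115446  ]
can [527.8575  316.50125] [513 300  31  33 800] [ 408.46423935 -362.2706794 ]
```

View pics/w6.png

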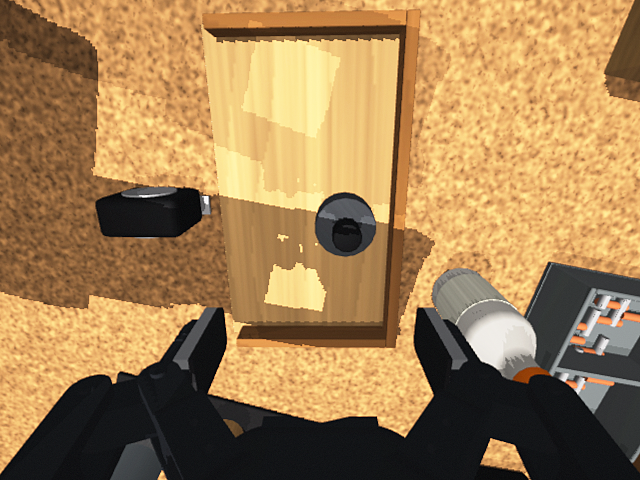

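apply_moves --plan "-0.1 1 0.8 1.2 -0.1 -0.5 0;-0.1 1.5 0.8 0 0 0 0;0 2 0.2 0 0 0 0;0 2 0 0 0 0 0;0 0 0 0 0 0 0;0 0 0 0 0 0 0"

```text
clock: 28.4
eef_pos: [589.7, -31.0, 109.4]
tcp_rot: [-1.57, -0.001, -1.387]
contact_force: [-0.6, -0.7, 1.2]
opening: 1.0
```

```bash
python3 - <<'E'
from h import *
s=r.sense();print(s["eef_pos"],np.degrees(s["tcp_rot"]));go((590,-24,48),-79)
im=r.grab_frame("wrist");C=cam("wrist",s);print(proj(C,(590,-24,71)))
cv2.imwrite("pics/w7.png",im[100:400,150:550])
E
```

```text
[589.65246882 -30.9585279  109.44218044] [-8.99444296e+01 -3.41760549e-02 -7.94794161e+01]
shift cm [-0.68  6.14  0.16] turn deg [-0.06 -0.48  0.03] after turn cm [-0.68  6.14  0.17]
[322.09886008 264.6774013 ]
```

View pics/w7.png

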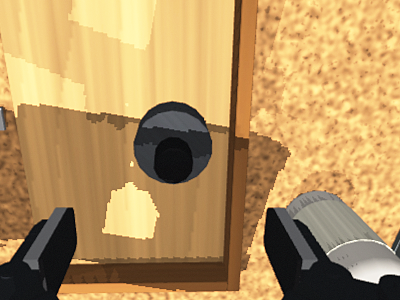

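apply_moves --plan "-0.4 1.5 0.1 0 -0.5 0 0;-0.3 1.8 0 0 0 0 0;0 1.5 0 0 0 0 0;0 0.8 0 0 0 0 0;0 0 0 0 0 0 0;0 0 0 0 0 0 0"

```text
clock: 29.05
eef_pos: [591.6, -23.4, 52.9]
tcp_rot: [-1.565, -0.002, -1.377]
contact_force: [0.2, 0.5, 0.3]
opening: 1.001
```

```bash
python3 - <<'E'
from h import *
s=r.sense();print(s["eef_pos"],np.degrees(s["tcp_rot"]));go((590,-24,48),-79)
E
```

```text
[591.60764796 -23.40157844  52.87669878] [-89.64169532  -0.10046578 -78.90177121]
shift cm [ 0.03  0.49 -0.17] turn deg [-0.36  0.1   0.1 ] after turn cm [ 0.03  0.49 -0.17]
```

apply_moves --plan "0 0.4 -0.2 -0.3 0 0.1 0;0 0 0 0 0 0 0;0 0 0 0 0 0 1;0 0 0 0 0 0 1;0 0 0 0 0 0 1;0 0 0 0 0 0 1;0 0 0 0 0 0 1;0 0 0 0 0 0 1;0 0 0 0 0 0 1;0 0 0 0 0 0 1" --squeeze 60

```text
clock: 30.05
eef_pos: [590.8, -24.0, 51.1]
tcp_rot: [-1.567, -0.001, -1.377]
contact_force: [-0.8, -0.5, 1.0]
opening: 0.252
```

apply_moves --plan "0 -1 0 0 0 0 1;0 -2 0 0 0 0 1;0 -3 0 0 0 0 1;0 -3 0 0 0 0 1;0 -1 0 0 0 0 1;0 0 0 0 0 0 1;0 0 0 0 0 0 1"

```text
clock: 30.75
eef_pos: [586.4, -23.7, 151.6]
tcp_rot: [-1.576, 0.002, -1.377]
contact_force: [-0.7, 0.8, -5.9]
opening: 0.256
```

```bash
python3 - <<'E'
from h import *
s=r.sense();print(s["eef_pos"],np.degrees(s["tcp_rot"]));go((492,331.5,140),-79)
t=r.grab_frame("wrist");cv2.imwrite("pics/w8.png",cv2.resize(t,None,fx=.7,fy=.7))
E
```

```text
[586.41735071 -23.68976911 151.64145925] [-9.02899404e+01  8.97124401e-02 -7.88978681e+01]
shift cm [-36.67   1.23  -2.42] turn deg [ 0.29  0.1  -0.09] after turn cm [-36.67   1.16  -2.49]
```

View pics/w8.png

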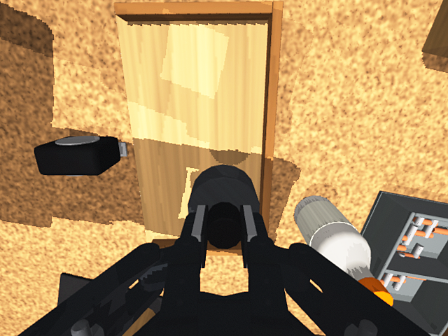

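apply_moves --plan "-1.5 -0.1 -0.1 0.3 0.1 0 1;-2.5 0 -0.2 0 0 0 1;-3.2 0 -0.2 0 0 0 1;-3.2 0 -0.2 0 0 0 1;-3.2 0 -0.2 0 0 0 1;-3.2 0 -0.2 0 0 0 1;-3.2 0 -0.2 0 0 0 1;-3.2 0 -0.2 0 0 0 1;-3.2 0 -0.2 0 0 0 1;-3.2 0 -0.2 0 0 0 1;-2.5 0 -0.2 0 0 0 1;-1.5 0 -0.1 0 0 0 1;-0.8 0 0 0 0 0 1;0 0 0 0 0 0 1;0 0 0 0 0 0 1"

```text
clock: 32.3
eef_pos: [481.3, 325.0, 135.4]
tcp_rot: [-1.598, -0.0, -1.381]
contact_force: [0.2, -0.6, -5.0]
opening: 0.254
```

```bash
python3 - <<'E'
from h import *
s=r.sense();print(s["eef_pos"],np.degrees(s["tcp_rot"]));go((492,331.5,100),-79)
t=r.grab_frame("wrist");cv2.imwrite("pics/w9.png",t);C=cam("wrist",s)
print(proj(C,(492,331.5,21)))
hsv=cv2.cvtColor(t,cv2.COLOR_BGR2HSV);wh=((hsv[...,2]>170)&(hsv[...,1]<40)).astype(np.uint8)
n,l,st,ce=cv2.connectedComponentsWithStats(wh)
for k in range(1,n):
    if st[k][4]>500:print(ce[k],st[k],ray(C,ce[k],21))
E
```

```text
[481.34358234 324.95663395 135.4118805 ] [-9.15482690e+01 -1.27247592e-03 -7.91166958e+01]
shift cm [-0.44  3.51  1.27] turn deg [ 1.55 -0.12 -0.  ] after turn cm [-0.44  3.54  1.17]
[337.86301849 230.31915933]
[345.31958763 216.13995626] [ 297  187   86   76 3201] [495.38065458 344.27540619]
[228.17806841 264.33400402] [ 186  244   89   42 1988] [407.11630102 283.5683138 ]
```

View pics/w9.png

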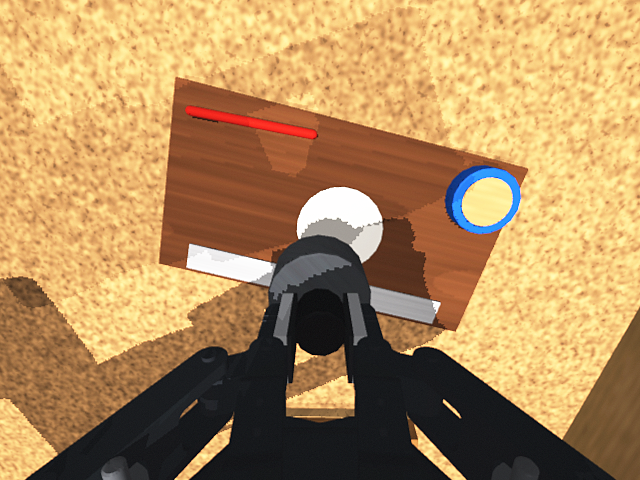

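apply_moves --plan "-0.2 0.5 0.6 1.5 -0.1 0 1;-0.2 1 0.6 0 0 0 1;0 1.5 0 0 0 0 1;0 1 0 0 0 0 1;0 0.5 0 0 0 0 1;0 0 0 0 0 0 1;0 0 0 0 0 0 1"

```text
clock: 33.05
eef_pos: [493.7, 326.6, 85.8]
tcp_rot: [-1.575, -0.002, -1.385]
contact_force: [0.5, -0.1, -6.5]
opening: 0.254
```

```bash
python3 - <<'E'
from h import *
s=r.sense();print(s["eef_pos"],np.degrees(s["tcp_rot"]));go((493,332,62),-79)
E
```

```text
[493.65856806 326.58536003  85.80572652] [-90.23343458  -0.09519292 -79.33492481]
shift cm [-0.55  2.38  0.05] turn deg [ 0.23 -0.34  0.09] after turn cm [-0.54  2.38  0.04]
```

apply_moves --plan "-0.3 0.6 0 0.2 -0.3 0.1 1;-0.2 0.6 0 0 0 0 1;0 0.5 0 0 0 0 1;0 0 0 0 0 0 1;0 0 0 0 0 0 1"

```text
clock: 33.55
eef_pos: [492.9, 332.6, 68.2]
tcp_rot: [-1.57, 0.001, -1.378]
contact_force: [-0.4, -0.4, -5.3]
opening: 0.254
```

```bash
python3 - <<'E'
from h import *
s=r.sense();print(s["eef_pos"],np.degrees(s["tcp_rot"]));go((493,332,60),-79)
E
```

```text
[492.91641453 332.63518593  68.17986835] [-8.99398412e+01  5.30054878e-02 -7.89734612e+01]
shift cm [ 0.06  0.82 -0.  ] turn deg [-0.06  0.03 -0.05] after turn cm [ 0.06  0.82 -0.  ]
```

apply_moves --plan "0 0.3 0 0 0 0 1;0 0.25 0 0 0 0 1;0 0.15 0 0 0 0 1;0 0 0 0 0 0 1"

```text
clock: 33.95
eef_pos: [493.2, 332.7, 61.0]
tcp_rot: [-1.569, 0.001, -1.378]
contact_force: [0.4, -0.0, -6.1]
opening: 0.257
```

apply_moves --plan "0 0.15 0 0 0 0 1;0 0.1 0 0 0 0 1;0 0 0 0 0 0 1"

```text
clock: 34.25
eef_pos: [493.4, 333.1, 60.5]
tcp_rot: [-1.569, 0.002, -1.379]
contact_force: [-0.8, 0.7, -5.7]
opening: 0.254
```

apply_moves --plan "0 0 0 0 0 0 0.6;0 0 0 0 0 0 0.5;0 0 0 0 0 0 0.3;0 0 0 0 0 0 0;0 0 0 0 0 0 0;0 0 0 0 0 0 0;0 -1 0 0 0 0 0;0 -2 0 0 0 0 0;0 -3 0 0 0 0 0;0 -4 0 0 0 0 0;0 -3 0 0 0 0 0;0 0 0 0 0 0 0"

```text
clock: 35.45
eef_pos: [494.2, 333.4, 199.1]
tcp_rot: [-1.566, 0.003, -1.379]
contact_force: [1.1, 0.3, 0.0]
opening: 0.999
```

```bash
python3 - <<'E'
from h import *
s=r.sense();print(s["eef_pos"],np.degrees(s["tcp_rot"]));go((409,-362,240),-79)
t=r.grab_frame("wrist");C=cam("wrist",s)
print(proj(C,(493,332,80)),proj(C,(493,332,21)))
cv2.imwrite("pics/w10.png",t)
E
```

```text
[494.16796711 333.37375891 199.1461747 ] [-89.70120196   0.16880347 -78.99371126]
shift cm [ 66.62  -4.39 -21.61] turn deg [-0.3   0.01 -0.17] after turn cm [ 66.63  -4.09 -21.63]
[317.15512158 235.25784262] [317.32575545 216.8804565 ]
```

View pics/w10.png

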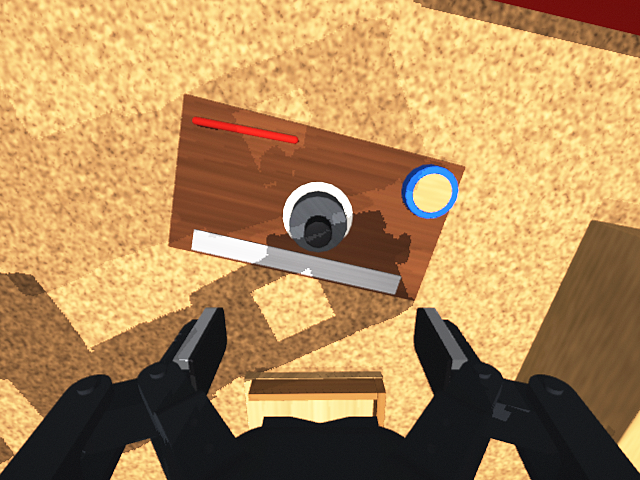

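apply_moves --plan "2 -0.5 -0.6 -0.3 0 -0.2 0;3.8 -0.4 -1.2 0 0 0 0;3.8 -0.4 -1.2 0 0 0 0;3.8 -0.4 -1.2 0 0 0 0;3.8 -0.4 -1.2 0 0 0 0;3.8 -0.4 -1.2 0 0 0 0;3.8 -0.4 -1.2 0 0 0 0;3.8 -0.4 -1.2 0 0 0 0;3.8 -0.4 -1.2 0 0 0 0;3.8 -0.4 -1.2 0 0 0 0;3.8 -0.4 -1.2 0 0 0 0;3.8 -0.4 -1.2 0 0 0 0;3.8 -0.4 -1.2 0 0 0 0;3.8 -0.4 -1.2 0 0 0 0;3.8 -0.4 -1.2 0 0 0 0;3.8 -0.4 -1.2 0 0 0 0;3.8 -0.4 -1.2 0 0 0 0;2 0 -0.6 0 0 0 0;0 0 0 0 0 0 0;0 0 0 0 0 0 0"

```text
clock: 37.5
eef_pos: [386.7, -376.9, 256.4]
tcp_rot: [-1.61, 0.009, -1.38]
contact_force: [0.1, 0.1, -1.8]
opening: 0.996
```

```bash
python3 - <<'E'
from h import *
s=r.sense();print(s["eef_pos"],np.degrees(s["tcp_rot"]));go((409,-362,160),-79)
T=cam("top");t=r.grab_frame("top");cv2.imwrite("pics/t11.png",t)
E
```

```text
[ 386.74179472 -376.8788915   256.37390026] [-92.24986088   0.50096756 -79.07404815]
shift cm [-0.95  9.54  2.84] turn deg [ 2.25 -0.06 -0.5 ] after turn cm [-1.04  9.64  2.47]
```

apply_moves --plan "-0.5 1 1.2 2.2 -0.1 -0.5 0;-0.5 2 1.2 0 0 0 0;0 2.5 0.2 0 0 0 0;0 2.5 0 0 0 0 0;0 1 0 0 0 0 0;0 0 0 0 0 0 0;0 0 0 0 0 0 0"

```text
clock: 38.25
eef_pos: [410.2, -352.7, 163.6]
tcp_rot: [-1.571, 0.003, -1.37]
contact_force: [0.9, -0.5, 0.5]
opening: 1.0
```

```bash
python3 - <<'E'
from h import *
s=r.sense();print(s["eef_pos"],np.degrees(s["tcp_rot"]));go((409,-362,91),-79)
E
```

```text
[ 410.2023945  -352.7049547   163.59527722] [-90.03685658   0.1642489  -78.51326382]
shift cm [ 0.91  7.26 -0.3 ] turn deg [ 0.04  0.49 -0.16] after turn cm [ 0.89  7.26 -0.3 ]
```

apply_moves --plan "0.4 1 -0.2 0 0.5 -0.1 0;0.3 2 -0.1 0 0 0 0;0 2 -0.1 0 0 0 0;0 1.5 0 0 0 0 0;0 0.4 0 0 0 0 0;0 0 0 0 0 0 0;0 0 0 0 0 0 0"

```text
clock: 38.95
eef_pos: [410.5, -364.9, 97.0]
tcp_rot: [-1.565, -0.008, -1.382]
contact_force: [0.4, 0.3, 0.8]
opening: 1.001
```

```bash
python3 - <<'E'
from h import *
s=r.sense();print(s["eef_pos"],np.degrees(s["tcp_rot"]));go((409,-362,91),-79)
E
```

```text
[ 410.5077626  -364.87058565   97.00813932] [-89.6655438   -0.47530509 -79.16740614]
shift cm [-0.32  0.6  -0.1 ] turn deg [-0.33 -0.17  0.48] after turn cm [-0.31  0.6  -0.09]
```

apply_moves --plan "-0.3 0.4 -0.1 -0.3 0 0.4 0;0 0 0 0 0 0 0;0 0 0 0 0 0 1;0 0 0 0 0 0 1;0 0 0 0 0 0 1;0 0 0 0 0 0 1;0 0 0 0 0 0 1;0 0 0 0 0 0 1" --squeeze 45

```text
clock: 39.75
eef_pos: [410.0, -363.0, 95.3]
tcp_rot: [-1.568, -0.004, -1.382]
contact_force: [-0.2, -0.0, 0.9]
opening: 0.678
```

apply_moves --plan "0 -1 0 0 0 0 1;0 -2.5 0 0 0 0 1;0 -3.5 0 0 0 0 1;0 -4 0 0 0 0 1;0 -3.5 0 0 0 0 1;0 -1 0 0 0 0 1;0 0 0 0 0 0 1"

```text
clock: 40.45
eef_pos: [407.4, -360.3, 255.6]
tcp_rot: [-1.572, 0.002, -1.382]
contact_force: [0.9, 0.4, -4.0]
opening: 0.675
```

```bash
python3 - <<'E'
from h import *
s=r.sense();print(s["eef_pos"],np.degrees(s["tcp_rot"]));go((501,59,240),-79)
E
```

```text
[ 407.42716708 -360.31457614  255.63601539] [-90.07911109   0.09316845 -79.16426187]
shift cm [-39.42   1.6   17.08] turn deg [ 0.08 -0.16 -0.09] after turn cm [-39.38   1.56  17.19]
```

apply_moves --plan "-1.5 0 0.6 0 0 0 1;-2.5 0 1.1 0 0 0 1;-3 0.1 1.3 0 0 0 1;-3 0.1 1.3 0 0 0 1;-3 0.1 1.3 0 0 0 1;-3 0.1 1.3 0 0 0 1;-3 0.1 1.3 0 0 0 1;-3 0.1 1.3 0 0 0 1;-3 0.1 1.3 0 0 0 1;-3 0.1 1.3 0 0 0 1;-3 0.1 1.3 0 0 0 1;-3 0.1 1.3 0 0 0 1;-2.5 0.1 1.1 0 0 0 1;-1.5 0 0.6 0 0 0 1;-0.8 0 0.4 0 0 0 1;0 0 0 0 0 0 1;0 0 0 0 0 0 1"

```text
clock: 42.15
eef_pos: [480.9, 81.2, 214.3]
tcp_rot: [-1.618, 0.022, -1.383]
contact_force: [-0.0, -0.0, -3.8]
opening: 0.678
```

```bash
python3 - <<'E'
from h import *
s=r.sense();print(s["eef_pos"],np.degrees(s["tcp_rot"]));go((501,59,125),-79)
E
```

```text
[480.90659202  81.18898768 214.28629903] [-92.69719811   1.26345243 -79.23311217]
shift cm [2.75 8.79 1.98] turn deg [ 2.69 -0.2  -1.27] after turn cm [2.56 8.93 1.55]
```

apply_moves --plan "1.3 0.8 0.8 2.6 -0.2 -1.2 1;1.2 1.5 0.7 0 0 0 1;0 2.5 0 0 0 0 1;0 2.5 0 0 0 0 1;0 0.8 0 0 0 0 1;0 0 0 0 0 0 1;0 0 0 0 0 0 1"

```text
clock: 42.85
eef_pos: [499.0, 53.0, 130.3]
tcp_rot: [-1.572, -0.001, -1.385]
contact_force: [-0.1, -0.1, -3.4]
opening: 0.674
```

```bash
python3 - <<'E'
from h import *
s=r.sense();print(s["eef_pos"],np.degrees(s["tcp_rot"]));go((501,59,103),-79)
E
```

```text
[498.99619564  52.99547655 130.26139213] [-9.00652931e+01 -5.41500548e-02 -7.93402368e+01]
shift cm [-0.56  2.73  0.31] turn deg [ 0.07 -0.34  0.05] after turn cm [-0.55  2.73  0.31]
```

apply_moves --plan "-0.3 0.8 0.1 0 -0.3 0 1;-0.2 0.8 0.1 0 0 0 1;0 0.6 0 0 0 0 1;0 0.2 0 0 0 0 1;0 0 0 0 0 0 1;0 0 0 0 0 0 1"

```text
clock: 43.45
eef_pos: [502.0, 59.1, 106.9]
tcp_rot: [-1.567, -0.001, -1.379]
contact_force: [0.1, -0.1, -3.0]
opening: 0.679
```

apply_moves --plan "0 0.2 0 0 0 0 1;0 0.15 0 0 0 0 1;0 0 0 0 0 0 1"

```text
clock: 43.75
eef_pos: [502.3, 59.1, 103.5]
tcp_rot: [-1.567, -0.001, -1.379]
contact_force: [0.1, -0.2, -3.9]
opening: 0.679
```

apply_moves --plan "0 0.15 0 0 0 0 1;0 0.15 -0.1 0 0 0 1;0 0 0 0 0 0 1"

```text
clock: 44.05
eef_pos: [502.2, 59.1, 101.4]
tcp_rot: [-1.565, -0.001, -1.379]
contact_force: [0.3, 0.3, -3.2]
opening: 0.684
```

apply_moves --plan "0 0.1 0 0 0 0 1;0 0 0 0 0 0 0.2;0 0 0 0 0 0 0;0 0 0 0 0 0 0;0 0 0 0 0 0 0;0 -2 0 0 0 0 0;0 -4 0 0 0 0 0;0 -4.5 0 0 0 0 0;0 -3 0 0 0 0 0;0 0 0 0 0 0 0"

```text
clock: 45.05
eef_pos: [501.2, 59.0, 240.2]
tcp_rot: [-1.566, -0.001, -1.379]
contact_force: [0.2, -0.1, -0.5]
opening: 1.001
```

```bash
python3 - <<'E'
from h import *
s=r.sense();print(s["eef_pos"],np.degrees(s["tcp_rot"]));go((504,-322,235),-79)
E
```

```text
[501.21073974  59.03142465 240.18123807] [-8.97304006e+01 -6.90024629e-02 -7.90043305e+01]
shift cm [37.46  0.53 -7.  ] turn deg [-0.27 -0.    0.07] after turn cm [37.46  0.52 -7.  ]
```

apply_moves --plan "2 0 -0.3 -0.3 0 0 0;4 -0.1 -0.7 0 0 0 0;4 -0.1 -0.7 0 0 0 0;4 -0.1 -0.7 0 0 0 0;4 -0.1 -0.7 0 0 0 0;4 -0.1 -0.7 0 0 0 0;4 -0.1 -0.7 0 0 0 0;4 -0.1 -0.7 0 0 0 0;3 0 -0.6 0 0 0 0;2 0 -0.3 0 0 0 0;1 0 0 0 0 0 0;0 0 0 0 0 0 0;0 0 0 0 0 0 0"

```text
clock: 46.35
eef_pos: [507.7, -318.2, 237.8]
tcp_rot: [-1.576, 0.005, -1.377]
contact_force: [0.1, 0.1, 0.5]
opening: 1.002
```

```bash
python3 - <<'E'
from h import *
s=r.sense();print(s["eef_pos"],np.degrees(s["tcp_rot"]));go((505,-322.5,170),-79)
E
```

```text
[ 507.68854029 -318.20690009  237.79918784] [-90.31156245   0.28792443 -78.88130835]
shift cm [ 0.4   6.78 -0.31] turn deg [ 0.31  0.12 -0.29] after turn cm [ 0.37  6.78 -0.35]
```

apply_moves --plan "0.2 1.5 -0.3 0.3 0.1 -0.3 0;0.2 2.5 -0.2 0 0 0 0;0 2.5 -0.1 0 0 0 0;0 2.5 0 0 0 0 0;0 2 0 0 0 0 0;0 1 0 0 0 0 0;0 0 0 0 0 0 0;0 0 0 0 0 0 0"

```text
clock: 47.15
eef_pos: [504.5, -313.8, 115.5]
tcp_rot: [-1.569, 0.0, -1.37]
contact_force: [0.2, 0.3, -0.3]
opening: 0.998
```

```bash
python3 - <<'E'
from h import *
s=r.sense();print(s["eef_pos"],np.degrees(s["tcp_rot"]));go((505,-322.5,103),-79)
E
```

```text
[ 504.49655642 -313.7846441   115.47612224] [-8.98802689e+01  1.50022588e-02 -7.84796065e+01]
shift cm [ 0.86  1.25 -0.13] turn deg [-0.12  0.52 -0.02] after turn cm [ 0.87  1.25 -0.12]
```

apply_moves --plan "0.5 0.5 -0.1 -0.1 0.5 0 0;0.4 0.5 0 0 0 0 0;0 0 0 0 0 0 0;0 0 0 0 0 0 0"

```text
clock: 47.55
eef_pos: [507.2, -324.4, 107.7]
tcp_rot: [-1.567, -0.003, -1.379]
contact_force: [0.2, -0.9, 0.2]
opening: 0.997
```

apply_moves --plan "0 0 0 0 0 0 0;0 0 0 0 0 0 1;0 0 0 0 0 0 1;0 0 0 0 0 0 1;0 0 0 0 0 0 1;0 0 0 0 0 0 1;0 0 0 0 0 0 1;0 0 0 0 0 0 1" --squeeze 25

```text
clock: 48.35
eef_pos: [507.2, -324.8, 108.5]
tcp_rot: [-1.567, -0.004, -1.379]
contact_force: [0.3, 0.7, 0.4]
opening: 0.506
```

apply_moves --plan "0 -1 0 0 0 0 1;0 -2.5 0 0 0 0 1;0 -3.5 0 0 0 0 1;0 -4 0 0 0 0 1;0 -3.5 0 0 0 0 1;0 -0.5 0 0 0 0 1;0 0 0 0 0 0 1"

```text
clock: 49.05
eef_pos: [505.8, -323.5, 266.2]
tcp_rot: [-1.568, -0.002, -1.379]
contact_force: [-0.3, -0.0, -2.0]
opening: 0.507
```

```bash
python3 - <<'E'
from h import *
s=r.sense();print(s["eef_pos"],np.degrees(s["tcp_rot"]));go((517,-24.5,240),-79)
E
```

```text
[ 505.78172678 -323.48395804  266.24574539] [-89.8138811   -0.11790134 -79.02539592]
shift cm [-29.14   2.59   6.78] turn deg [-0.19 -0.03  0.12] after turn cm [-29.14   2.62   6.81]
```

apply_moves --plan "-1.5 0.1 0.3 -0.2 0 0.1 1;-2.6 0.1 0.6 0 0 0 1;-3 0.1 0.7 0 0 0 1;-3 0.1 0.7 0 0 0 1;-3 0.1 0.7 0 0 0 1;-3 0.1 0.7 0 0 0 1;-3 0.1 0.7 0 0 0 1;-3 0.1 0.7 0 0 0 1;-2.8 0.1 0.7 0 0 0 1;-2 0 0.5 0 0 0 1;-1 0 0.2 0 0 0 1;0 0 0 0 0 0 1;0 0 0 0 0 0 1"

```text
clock: 50.35
eef_pos: [503.8, -17.1, 239.9]
tcp_rot: [-1.599, 0.014, -1.38]
contact_force: [1.1, -0.6, -1.1]
opening: 0.506
```

```bash
python3 - <<'E'
from h import *
s=r.sense();print(s["eef_pos"],np.degrees(s["tcp_rot"]));go((517,-25.5,135),-79)
E
```

```text
[503.84129256 -17.05174359 239.8807686 ] [-91.61027287   0.7844099  -79.04558568]
shift cm [ 1.22 10.44  1.43] turn deg [ 1.61 -0.03 -0.78] after turn cm [ 1.08 10.49  1.13]
```

apply_moves --plan "0.6 1 0.6 1.6 0 -0.8 1;0.5 2 0.6 0 0 0 1;0 2.5 0 0 0 0 1;0 2.5 0 0 0 0 1;0 1.5 0 0 0 0 1;0 0 0 0 0 0 1;0 0 0 0 0 0 1"

```text
clock: 51.05
eef_pos: [517.8, -33.0, 141.2]
tcp_rot: [-1.57, -0.003, -1.386]
contact_force: [0.7, -1.1, -1.5]
opening: 0.509
```

```bash
python3 - <<'E'
from h import *
s=r.sense();print(s["eef_pos"],np.degrees(s["tcp_rot"]));go((517,-25.5,116),-79)
E
```

```text
[517.8464522  -32.9740447  141.24629494] [-89.95620392  -0.16032032 -79.41933648]
shift cm [-0.76  2.52  0.05] turn deg [-0.04 -0.42  0.16] after turn cm [-0.75  2.52  0.06]
```

apply_moves --plan "-0.4 0.7 0 0 -0.4 0.1 1;-0.3 0.7 0 0 0 0 1;0 0.5 -0.1 0 0 0 1;0 0.2 0 0 0 0 1;0 0 0 0 0 0 1;0 0 0 0 0 0 1"

```text
clock: 51.65
eef_pos: [517.0, -26.4, 121.1]
tcp_rot: [-1.566, -0.002, -1.379]
contact_force: [-0.3, 0.0, -1.1]
opening: 0.516
```

apply_moves --plan "0 0.2 0 0 0 0 1;0 0.15 0 0 0 0 1;0 0 0 0 0 0 1"

```text
clock: 51.95
eef_pos: [517.4, -26.4, 117.8]
tcp_rot: [-1.565, -0.002, -1.379]
contact_force: [-1.0, 0.5, -1.1]
opening: 0.508
```

apply_moves --plan "0 0.2 0 0 0 0 1;0 0.15 0 0 0 0 1;0 0 0 0 0 0 1"

```text
clock: 52.25
eef_pos: [517.7, -26.5, 114.3]
tcp_rot: [-1.565, -0.002, -1.379]
contact_force: [-0.5, 0.9, 2.1]
opening: 0.51
```

apply_moves --plan "0 0 0 0 0 0 0.3;0 0 0 0 0 0 0;0 0 0 0 0 0 0;0 0 0 0 0 0 0;0 0 0 0 0 0 0;0 -2 0 0 0 0 0;0 -4 0 0 0 0 0;0 -4.5 0 0 0 0 0;0 -3 0 0 0 0 0;0 0 0 0 0 0 0"

```text
clock: 53.25
eef_pos: [515.8, -26.2, 252.9]
tcp_rot: [-1.568, -0.002, -1.379]
contact_force: [-0.0, -0.1, -0.6]
opening: 1.0
```

```bash
python3 - <<'E'
from h import *
s=r.sense();print(s["eef_pos"],np.degrees(s["tcp_rot"]));go((582,-378,235),-79)
im=r.grab_frame("side");cv2.imwrite("pics/s12.png",im)
E
```

```text
[515.83911808 -26.23768699 252.89949617] [-8.98506231e+01 -8.89106508e-02 -7.90101188e+01]
shift cm [35.79  1.84 -0.22] turn deg [-0.15 -0.01  0.09] after turn cm [35.79  1.79 -0.22]
```

View pics/s12.png

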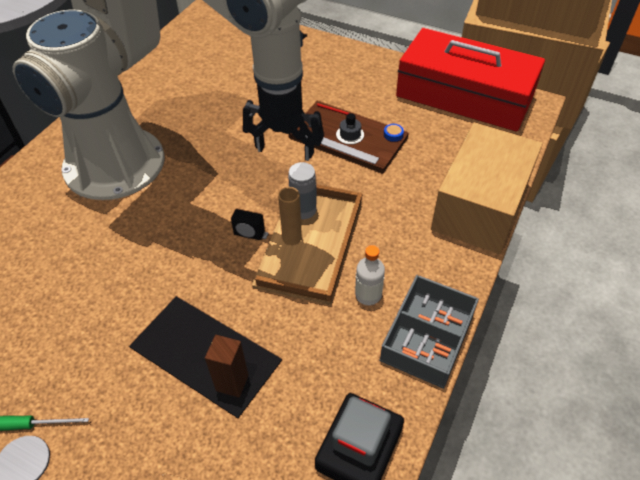

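apply_moves --plan "2 0 0 -0.1 0 0.1 0;4 0.1 0 0 0 0 0;4 0.1 0 0 0 0 0;4 0.1 0 0 0 0 0;4 0.1 0 0 0 0 0;4 0.1 0 0 0 0 0;4 0.1 0 0 0 0 0;4 0.1 0 0 0 0 0;3 0 0 0 0 0 0;1.5 0 0 0 0 0 0;0 0 0 0 0 0 0;0 0 0 0 0 0 0"

```text
clock: 54.5
eef_pos: [575.6, -373.4, 222.8]
tcp_rot: [-1.59, 0.016, -1.377]
contact_force: [-0.3, 0.0, -0.9]
opening: 1.005
```

```bash
python3 - <<'E'
from h import *
s=r.sense();print(s["eef_pos"],np.degrees(s["tcp_rot"]));go((582,-378,160),-79)
E
```

```text
[ 575.62188928 -373.3846404   222.76373223] [-91.08425741   0.92325858 -78.87739878]
shift cm [0.68 6.25 0.66] turn deg [ 1.09  0.13 -0.92] after turn cm [0.57 6.28 0.54]
```

apply_moves --plan "0.4 1.5 0.3 1.1 0.1 -0.9 0;0.3 2.5 0.2 0 0 0 0;0 2.5 0 0 0 0 0;0 2.5 0 0 0 0 0;0 1.5 0 0 0 0 0;0 0 0 0 0 0 0;0 0 0 0 0 0 0"

```text
clock: 55.2
eef_pos: [582.3, -368.5, 115.9]
tcp_rot: [-1.569, 0.002, -1.371]
contact_force: [-0.9, -0.0, 1.0]
opening: 1.001
```

```bash
python3 - <<'E'
from h import *
s=r.sense();print(s["eef_pos"],np.degrees(s["tcp_rot"]));go((582,-378,93),-79)
E
```

```text
[ 582.33355992 -368.5012909   115.92431201] [-89.90746038   0.12261896 -78.55478157]
shift cm [ 0.93  2.29 -0.22] turn deg [-0.09  0.45 -0.12] after turn cm [ 0.93  2.29 -0.21]
```

apply_moves --plan "0.5 1 -0.1 -0.1 0.4 -0.1 0;0.4 0.8 -0.1 0 0 0 0;0 0.3 0 0 0 0 0;0 0 0 0 0 0 0;0 0 0 0 0 0 0"

```text
clock: 55.7
eef_pos: [583.9, -379.5, 96.7]
tcp_rot: [-1.567, -0.003, -1.379]
contact_force: [-0.7, 0.3, -0.0]
opening: 1.003
```

apply_moves --plan "0 0 0 0 0 0 1;0 0 0 0 0 0 1;0 0 0 0 0 0 1;0 0 0 0 0 0 1;0 0 0 0 0 0 1;0 0 0 0 0 0 1;0 0 0 0 0 0 1" --squeeze 40

```text
clock: 56.4
eef_pos: [583.9, -379.7, 97.5]
tcp_rot: [-1.567, -0.004, -1.379]
contact_force: [0.2, 0.1, -0.2]
opening: 0.566
```

apply_moves --plan "0 -1 0 0 0 0 1;0 -2.5 0 0 0 0 1;0 -3.5 0 0 0 0 1;0 -4 0 0 0 0 1;0 -3.5 0 0 0 0 1;0 -0.5 0 0 0 0 1;0 0 0 0 0 0 1"

```text
clock: 57.1
eef_pos: [582.5, -378.4, 255.0]
tcp_rot: [-1.569, -0.002, -1.379]
contact_force: [-0.3, -0.4, -1.9]
opening: 0.564
```

```bash
python3 - <<'E'
from h import *
s=r.sense();print(s["eef_pos"],np.degrees(s["tcp_rot"]));go((533,-102,240),-79)
E
```

```text
[ 582.49325494 -378.36787949  254.96430567] [-89.86936389  -0.11382549 -78.98822768]
shift cm [-28.08   1.44   0.42] turn deg [-0.13  0.01  0.11] after turn cm [-28.07   1.5    0.41]
```

apply_moves --plan "-1.5 0.1 0 -0.1 0 0.1 1;-2.6 0.1 0 0 0 0 1;-3 0.1 0 0 0 0 1;-3 0.1 0 0 0 0 1;-3 0.1 0 0 0 0 1;-3 0.1 0 0 0 0 1;-3 0.1 0 0 0 0 1;-3 0.1 0 0 0 0 1;-2.4 0 0 0 0 0 1;-1.5 0 0 0 0 0 1;-0.8 0 0 0 0 0 1;0 0 0 0 0 0 1;0 0 0 0 0 0 1"

```text
clock: 58.4
eef_pos: [515.1, -95.0, 228.8]
tcp_rot: [-1.597, 0.018, -1.379]
contact_force: [-0.4, 0.7, -0.7]
opening: 0.564
```

```bash
python3 - <<'E'
from h import *
s=r.sense();print(s["eef_pos"],np.degrees(s["tcp_rot"]));go((531.5,-104,125),-79)
E
```

```text
[515.05243767 -94.98268617 228.83385928] [-91.51329288   1.00871918 -79.00104358]
shift cm [ 1.38 10.32  1.72] turn deg [ 1.51  0.01 -1.01] after turn cm [ 1.2  10.38  1.44]
```

apply_moves --plan "0.7 1 0.7 1.5 0 -1 1;0.5 2 0.6 0 0 0 1;0 2.5 0 0 0 0 1;0 2.5 0 0 0 0 1;0 1.5 0 0 0 0 1;0 0 0 0 0 0 1;0 0 0 0 0 0 1"

```text
clock: 59.1
eef_pos: [533.7, -111.9, 131.0]
tcp_rot: [-1.566, -0.004, -1.385]
contact_force: [-0.8, -0.5, -1.4]
opening: 0.562
```

```bash
python3 - <<'E'
from h import *
s=r.sense();print(s["eef_pos"],np.degrees(s["tcp_rot"]));go((531.5,-104,106),-79)
E
```

```text
[ 533.72564616 -111.86150952  131.02666676] [-89.75271958  -0.22796115 -79.34508233]
shift cm [-0.82  2.5  -0.08] turn deg [-0.25 -0.34  0.23] after turn cm [-0.81  2.5  -0.07]
```

apply_moves --plan "-0.4 0.6 -0.1 -0.2 -0.3 0.2 1;-0.4 0.7 0 0 0 0 1;0 0.6 -0.1 0 0 0 1;0 0.2 0 0 0 0 1;0 0 0 0 0 0 1;0 0 0 0 0 0 1"

```text
clock: 59.7
eef_pos: [531.9, -104.6, 111.0]
tcp_rot: [-1.566, -0.002, -1.38]
contact_force: [1.0, 0.2, -1.3]
opening: 0.566
```

apply_moves --plan "0 0.2 0 0 0 0 1;0 0.15 0 0 0 0 1;0 0 0 0 0 0 1"

```text
clock: 60.0
eef_pos: [532.3, -104.7, 107.7]
tcp_rot: [-1.565, -0.002, -1.38]
contact_force: [-0.6, 0.6, -0.7]
opening: 0.565
```

apply_moves --plan "0 0.2 0 0 0 0 1;0 0.2 0 0 0 0 1;0 0 0 0 0 0 1"

```text
clock: 60.3
eef_pos: [532.6, -104.8, 103.5]
tcp_rot: [-1.565, -0.003, -1.38]
contact_force: [0.0, 0.3, -0.9]
opening: 0.562
```

apply_moves --plan "0 0.1 0 0 0 0 1;0 0 0 0 0 0 1;0 0 0 0 0 0 0.3;0 0 0 0 0 0 0;0 0 0 0 0 0 0;0 0 0 0 0 0 0;0 -2 0 0 0 0 0;0 -4 0 0 0 0 0;0 -4.5 0 0 0 0 0;0 -3 0 0 0 0 0;3 0 -1 0 0 0 0;4 0 -1.5 0 0 0 0;4 0 -1.5 0 0 0 0;4 0 -1.5 0 0 0 0;4 0 -1.5 0 0 0 0;4 0 -1.5 0 0 0 0;3 0 -1 0 0 0 0;0 0 0 0 0 0 0"

```text
clock: 62.1
eef_pos: [487.4, -387.9, 244.9]
tcp_rot: [-1.562, -0.005, -1.375]
contact_force: [0.1, -0.0, 0.2]
opening: 1.001
```

```bash
python3 - <<'E'
from h import *
s=r.sense();print(s["eef_pos"],s["clock"])
t=r.grab_frame("top");a=cv2.imread("pics/top0.png");C=cam("top")
f=lambda i:cv2.resize(i[180:330,230:420],None,fx=2.1,fy=2.1,interpolation=cv2.INTER_CUBIC)*1
b=np.hstack([f(a),f(t)]);cv2.imwrite("pics/cmp.png",b)
for nm,i in(("before",a),("after",t)):
    hsv=cv2.cvtColor(i,cv2.COLOR_BGR2HSV);v=hsv[...,2];wh=(v>150)&(hsv[...,1]<60)
    c,st,m=blob(wh,(287,269));print(nm,"can",c,ray(C,c,137),st[4])
# whole-object template shift of tube and post top, before->after
for n,(x0,y0,x1,y1),z in(("tube",(318,243,352,278),152),("post",(355,232,396,272),142)):
    res=cv2.matchTemplate(t[y0-12:y1+12,x0-12:x1+12],a[y0:y1,x0:x1],cv2.TM_CCOEFF_NORMED);_,mv,_,ml=cv2.minMaxLoc(res);print(n,"shift px",np.array(ml)-12,mv)
E
```

```text
[ 487.35896797 -387.9200312   244.86513116] 62.1
before can [286.53940887 268.96921182] [499.54367438  59.21965649] 812
after can [286.56952842 268.39419589] [500.54843972  59.15855928] 827
tube shift px [0 1] 0.9820598363876343
post shift px [0 2] 0.9863155484199524
```

View pics/cmp.png

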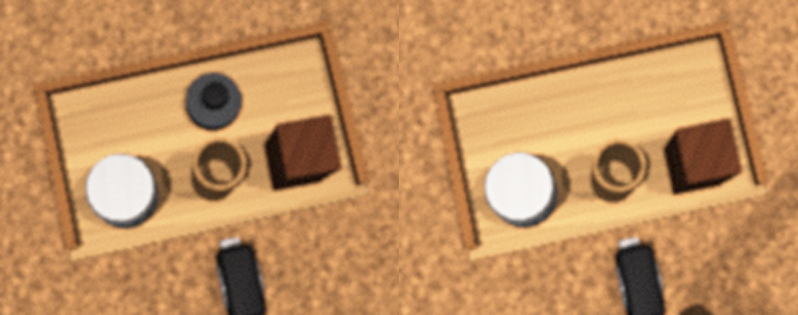

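```bash
python3 -c "
from rig import r
print(r.sense()['qvel']);print(r.sign_off())"
```

```text
[ 0.0411824  -0.01821719  0.02837201  0.01305925  0.00681685  0.02214963]
the job is handed in; nothing more can be done
None
```

I moved the post, tube and can upright onto the mat, then set the weight on the white patch. After that I put the can, tube and post back in the tray. The job is handed in at about 62 s of the 144 s allowed; no verdict is reported.

**Last checks:**
- **Start spots:** before and after top pictures show the can about 1 mm, the tube about 2 mm and the post about 4 mm from where they stood (limit 15 mm). All three are upright.
- **Weight:** seen by the wrist camera right after release, it stood upright with its knob within about 3 pixels (roughly 2–3 mm) of the patch's middle. A later side picture still showed it there.
- **Bystanders:** the tape measure looks the same in the before and after pictures, and the glue bottle looked unmoved in the last side picture. I did not measure either one.

**What disagreed:** the wrist force hardly showed when something touched down, so I judged contact from the tool ceasing to sink at the expected height. Fast moves ended up to about 25 mm off and had to be corrected before each descent. When I handed in, the arm was clear of everything but still settling slightly (joint speeds up to 0.04 rad/s).

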